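# Open the double-latched label box

## Task

Open the blue-lidded label box: slide the red-knobbed bolt on its right side toward the front of the box, raise the lid a little until the inner catch stops it, then feel under the lid's front edge for the hidden catch lever and push it gently sideways, toward the box's left, to free the lid. Then swing the lid up to about 60 degrees or more and leave it standing open. Never force the catch, and leave the things lying around the box where they are.

Things in the scene. Friction and masses are not known exactly. Their poses are not given: they have to be found in the camera images.
- case: Grey sheet-metal box screwed to the bench, 200 deep (x), 260 wide (y), 112 high to the underside of its blue lid; two label rolls inside. Origin: centre of its underside. +x points to the hinged rear, +y to its left, +z up. The front wall's outer face is at x = -100, its top edge at z = 93.
- catch_zone (a point): Fixed point on the box: middle of the stretch of front wall (case x -97.5, y 0, z 92; axes as the box) on which the HIDDEN CATCH LEVER sits. Its vertical pivot pin stands anywhere from y -40 to +40; where is not known. Inside, its hook holds a wire of the lid; outside, a black upright tab, 5 thick, z 86 to 104 of the box, reaches forward under the lid's overhang.
- tab_reach (a point): Fixed point on the box, 40 in front of catch_zone: how far the tab reaches forward. The tab spans 11 to 42 from its pin; at rest it slants 25 degrees, outer end 18 to the -y side of the pin. Pushing that end 21 to +y (0.51 rad) frees the lid; hard stop at 38 (0.9 rad). It resists with 2 to 5 N, stays where left, does not swing to -y, and bends at more than 20 N.
- lid (a joint): Opening angle of the lid (rad): 0 shut, grows as its front edge rises; end stop 1.45. Its axis runs along case y through case x = +100, z = 112. The catch stops it at about 0.42 until freed; pulled hard against it the catch bends. A stiff hinge holds the lid wherever it is left; raising it takes about 4 to 7 N at the front edge.
- lid_handle (a point): Middle of the black bar handle on top of the lid: a round bar 12 thick and 90 long along case y, its axis 32 above the lid's top face (40 above the hinge axis when shut) and 190 forward of the hinge axis. It turns with the lid; shut, it is at case x -90, y 0, z 152.
- bolt (a joint): Travel of the bolt (m): 0 locked, with its tongue over the lid's steel lug; grows as it slides toward the front (case -x). The lid is free from 0.024; end stop 0.034. Friction about 3 N; it stays where it is left.
- bolt_knob (a point): Point on the axis of the bolt's red upright round knob, 16 diameter, 23 above the knob's foot and 15 below its top (z = 167 of the case). The knob stands beside the right (case -y) wall, on a steel slide whose top is at z = 129. It moves with the bolt, and is at case x = -95 minus the travel, y = -167, z = 152.
- carton: Small brown stock carton, 110 x 77 x 40, loose; origin at the centre of its underside. Bystander left of the box.
- brown_roll: Roll of brown tape, 100 diameter x 48 high, loose; origin at the centre of its underside. Bystander right of the box.
- stapler: Red and black stapler, 68 x 149 x 44, loose; origin at the centre of its underside. Bystander right in front of the box.
- red_marker: White marker pen with a red cap, 126 x 70 x 18 as it lies, loose; origin at the centre of its underside. Bystander left in front of the box.
- lid_edge (a point): Middle of the lid's front edge, at its underside, 244 forward of the hinge axis; turns with the lid. The lid is a plate 8 thick and 270 wide; along this edge a skirt 4 thick hangs 14 below the underside, so the shut lid overhangs the front wall by 44 and covers the catch.

How it is judged:
By the outcome, as a careful person would: the job done as asked, in the order asked, and still so for the second after the job is handed in, with the robot touching nothing.
It also fails if it takes over 72 s, if anything falls off the work surface, if the arm or the gripper's body presses on something with over 40 N, if the wrist force passes 120 N, or if a joint passes its speed limit or range.

## Robot

A 6-joint arm with a two-finger parallel gripper is mounted at the origin on a cart in front of the work surface, level with it; the furniture and walls round the work are solid. World frame = base frame: x ahead of the robot, y to its left, z up, the work surface at z = 0. Lengths are in m, angles in rad, forces in N, time in s.
With the tool pointing down it reaches from about 0.225 to 0.875 m from the base axis. Payload 3.4 kg.
Tool frame: the origin (TCP) lies between the finger pads; the fingertips stand 25 mm ahead of it and the grasp point (between the pads) lies 6 mm ahead of it (manip.tips_ahead is the distance from the TCP to the fingertips, in m); z points along the fingers, x is the direction in which the jaws open and shut, and the axes are right-handed (so a half turn about z gives the same grasp; the last joint's range is limited). The gripper opens to 85 mm and grips with 20 to 120 N. Pads are 22 mm wide; open, the fingers measure 114 mm over their backs; the gripper's body (76 mm by 85 mm) begins 54 mm behind the grasp point. The pads swing forward as they close: fully open they stand 13 mm farther back than shut.
Start: joints at [-1.374, 0.276, 1.505, -0, 1.361, -0.121], TCP at [0.18, -0.546, 0.223] pointing down, gripper open.
Joint ranges: [-2.89, 2.89], [-0.75, 2.08], [0.22, 2.7], [-1.18, 4.32], [0.11, 2.71], [-2.7, 2.7]. Speed limits (rad/s): [2.57, 2.57, 3.14, 3.14, 3.14, 3.14].

## Interface

Orientations are given as a unit quaternion [w, x, y, z].
In Python, from rig import manip gives the robot as it stands. The module is installed in compiled form; this text tells all that it offers.
- The arm moves only by the tool send_rows, never from a script. Its argument "plan" is a list of rows, each an object with "linear": the shift along the tool's x, y, z in m, a list of three; "delta_rot": the turn, a rotation vector about the tool's x, y, z in degrees, a list of three; "fingers": the finger opening in m, from 0 to 0.0854. A call has 1 to 12 rows; each row shifts and turns the pose as measured when the row begins, along the tool's axes as they then stand; what a row does not reach is not made up. A row lasts 1/12 s, in which the tool goes at most 41.7 mm and 7.16 degrees, less where a joint would pass 70% of its speed; a pose out of reach is approached as far as the arm can. A call with a gripper value outside its range is refused whole. The fingers move at their own pace and stop on an object; "force" is the grip in N (left out, the last holds). Time passes only in rows, so rows that do not move let the fingers close. It gives the time, the measured TCP pose, the force and the opening at its end, in the units of the state.
- manip.get_state(): the state, without advancing time (a new reading comes with each control period).
- manip.get_image(name): name is "scene" or "top" or "wrist"; returns the picture (420x560x3 uint8, red, green, blue); there is no depth.
- manip.camera_info(name): a dict with "K" (3x3 intrinsics, pixels), "dist" ([k1, k2, p1, p2, k3] as OpenCV has them; the pictures are not rectified), "rvec" (rotation vector, rad) and "tvec" (3), from world to camera coordinates, as OpenCV has them. Camera axes: x right, y down, z forward; pixel columns grow to the right and rows downward; lengths in m; the calibration is good to about 2 mm. A picture is of the moment at which its call begins: read the wrist's pose just before it. camera_info takes no time and is no camera call; for the wrist camera it gives the pose at the moment of the call.
- manip.sign_off(): hands the job in, once; it reports no verdict.
Trained networks look in the newest picture that a camera, given by its name, has taken for a name from the list of things; names that differ only in an ending like _2 or _b are one class to them, and where a whole thing is asked for, a point or a joint stands for the part that bears it (a point fixed in the world has none). Each returns a list of dicts, best first, with "p" (0 to 1); they miss things now and then, are a little off and sometimes report something else, mostly with a low value. They report only what shows in the picture. A call takes as long as a camera call.
- manip.find_in(thing, camera): "extent" ([left, top, right, bottom] in pixels, round what is visible of it).
- manip.masks_of(thing, camera): "pixels" (420x560 bool, what is visible of it) and "extent" ([left, top, right, bottom] in pixels, round what is visible of it).
The state is a dict: "clock": time; "qpos": joint angles; "qd": joint speeds; "effort": joint torques, N m; "position": TCP position; "ee_rot": TCP orientation; "contact_force": force on the tool from outside, world axes, zero at the start; "moment": the same for the moment, N m; "width": finger opening in m.
Only numpy, scipy, OpenCV 4.12 (cv2) and the standard library are available. Lean on these libraries where they do the work, as an engineer would, in place of code of your own. Each camera call takes 0.05 s, during which the arm holds its last target. There are 200 camera calls.

## Working session

There is one attempt and no reset: what is moved stays moved. The work goes in short steps, Python scripts to look and compute and a tool call to move; the robot and the scene stay as the last step left them, time stands still between calls to the robot, and variables do not carry over. Pictures are saved under pics/ and viewed, about 8 in all and at most 12, crops included, and the job is handed in when it is done.

Besides the shell and the picture viewer there is one more tool, called after ">>>" as name([rows], argument=value, ...), one row to a line, values as JSON. send_rows: Moves the arm, as the interface text tells. Its arguments: {"type":"object","properties":{"plan":{"type":"array","items":{"type":"object","properties":{"linear":{"type":"array","items":{"type":"number"}},"delta_rot":{"type":"array","items":{"type":"number"}},"fingers":{"type":"number"}}}},"force":{"type":"number"}},"required":["plan"]}

```bash
mkdir -p pics; python3 - <<'E'
from rig import manip
import cv2,numpy as np
ims=[]
for n in("scene","top"):
    im=manip.get_image(n);cv2.imwrite(f"pics/{n}0.png",im[:,:,::-1])
    for t in("case","lid_handle","bolt_knob","lid"):
        print(n,t,[(np.round(d["extent"]).tolist(),round(d["p"],2)) for d in manip.find_in(t,n)[:2]])
    c=manip.camera_info(n);print(c["K"],c["rvec"],c["tvec"],c["dist"])
s=manip.get_state();print(s)
E
```

```text
scene case [([194.0, 139.0, 350.0, 261.0], 0.82), ([323.0, 168.0, 338.0, 184.0], 0.4)]
scene lid_handle []
scene bolt_knob [([323.0, 164.0, 340.0, 185.0], 0.68)]
scene lid []
[[534.90994426   0.         279.72494023]
 [  0.         534.90994426 204.96190385]
 [  0.           0.           1.        ]] [ 1.38123928 -2.28604738  0.80219774] [0.26269526 0.5018945  1.07405611] [-0.00312928  0.          0.          0.          0.        ]
top case []
top lid_handle [([219.0, 139.0, 322.0, 236.0], 0.83)]
top bolt_knob [([322.0, 199.0, 338.0, 212.0], 0.66)]
top lid [([220.0, 140.0, 323.0, 236.0], 0.79), ([322.0, 200.0, 337.0, 212.0], 0.37)]
[[476.4704067    0.         272.82573072]
 [  0.         476.4704067  211.46948215]
 [  0.           0.           1.        ]] [ 2.19374672 -2.15314366  0.09460239] [-0.02666293  0.60397208  1.41567928] [0.00341135 0.         0.         0.         0.        ]
{'clock': 0.5, 'qpos': array([-1.37402476e+00,  2.75959777e-01,  1.50492105e+00, -3.39192511e-05,
        1.36071079e+00, -1.21013037e-01]), 'qd': array([-1.10024420e-05,  7.01090221e-04, -2.76539721e-03,  1.41092160e-03,
       -9.13037243e-04,  1.28478372e-03]), 'effort': array([-7.04951726e-04, -4.16260815e+01, -2.45878440e+01, -1.63003365e-04,
        1.41372737e-03, -2.88563200e-06]), 'position': array([ 0.17964647, -0.54623973,  0.22318549]), 'ee_rot': array([ 1.25172855e-05,  8.10083198e-01, -5.86314943e-01, -1.08952722e-05]), 'contact_force': array([-0.04197962, -0.28512736, -0.09515494]), 'moment': array([0.00654347, 0.02385972, 0.01417896]), 'width': 0.08502755329434245}
```

```bash
python3 - <<'E'
import cv2,numpy as np
a=cv2.imread("pics/scene0.png")[90:330,120:440];b=cv2.imread("pics/top0.png")[90:330,150:470]
cv2.imwrite("pics/c0.png",np.vstack([cv2.resize(a,None,fx=1.25*1,fy=1.25),cv2.resize(b,None,fx=1.25,fy=1.25)]))
cv2.imwrite("pics/c1.png",cv2.resize(b,None,fx=2.5,fy=2.5,interpolation=cv2.INTER_CUBIC))
cv2.imwrite("pics/c2.png",cv2.resize(a,None,fx=2.5,fy=2.5,interpolation=cv2.INTER_CUBIC))
E
```

```text
(no output)
```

View pics/c1.png

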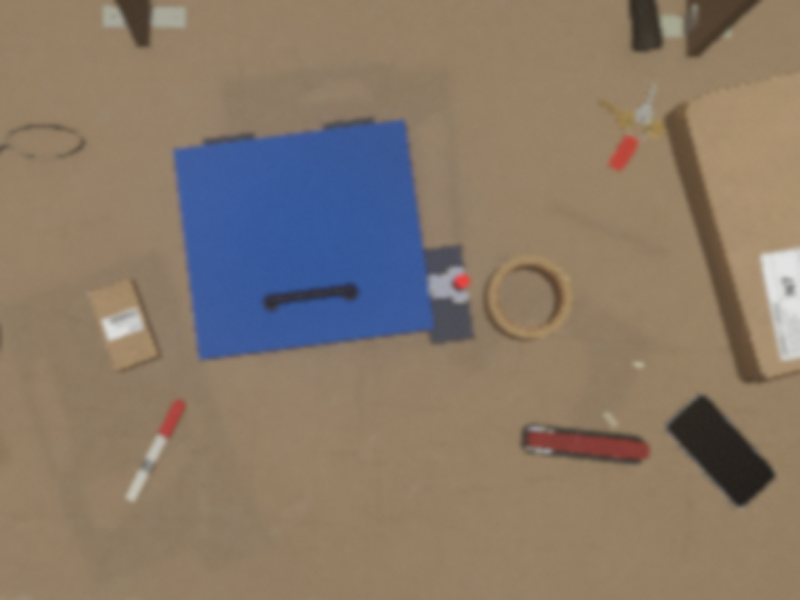

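View pics/c2.png

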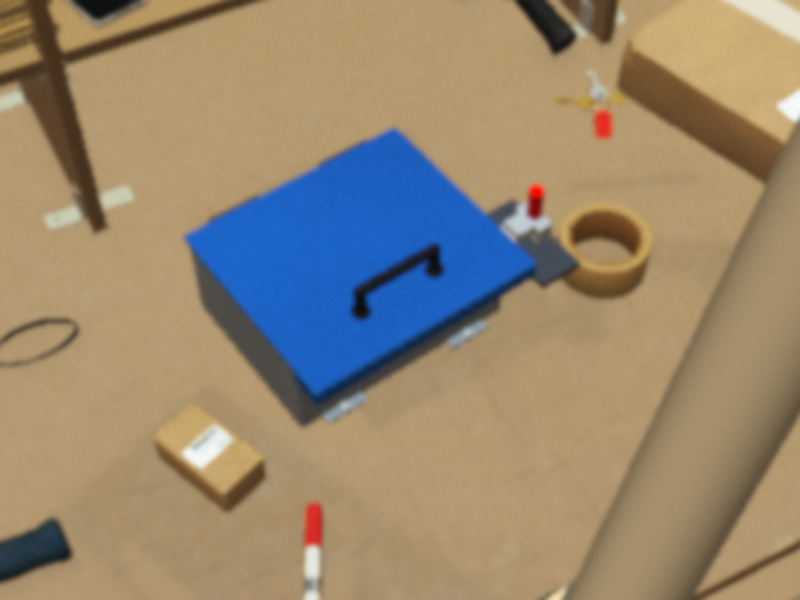

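```bash
cat > h.py <<'E'
from rig import manip
import cv2,numpy as np
from scipy.optimize import least_squares
from scipy.spatial.transform import Rotation as R
def proj(n,P,c=None):
    c=c or manip.camera_info(n)
    return cv2.projectPoints(np.float64(P).reshape(-1,3),c["rvec"],c["tvec"],c["K"],np.float64(c["dist"]))[0][:,0]
def c2w(p,P):
    P=np.float64(P).reshape(-1,3); c,s=np.cos(p[2]),np.sin(p[2])
    return P@np.array([[c,s,0],[-s,c,0],[0,0,1]])+[p[0],p[1],0]
def toolmove(target,Rt=None):
    "translation in tool axes (m) to a world target; rotation vec deg"
    s=manip.get_state();q=s["ee_rot"];T=R.from_quat([q[1],q[2],q[3],q[0]])
    d=T.inv().apply(np.array(target)-s["position"])
    r=None if Rt is None else (T.inv()*Rt).as_rotvec(degrees=True)
    return d,r
E
python3 - <<'E'
from h import *
P=[[.1,.135,.12],[.1,-.135,.12],[-.144,-.135,.12],[-.144,.135,.12],[-.09,0,.158],[-.095,-.167,.167]]
top=np.array([[175,150],[405,121],[433,330],[201,358],[311,295],[463,281]])/2.5+[150,90]
sc=np.array([[186,238],[395,129],[535,268],[317,398],[397,268],[536,190]])/2.5+[120,90]
ci={n:manip.camera_info(n) for n in("top","scene")}
f=lambda p:np.concatenate([(proj("top",c2w(p,P),ci["top"])-top).ravel(),(proj("scene",c2w(p,P),ci["scene"])-sc).ravel()])
b=min((least_squares(f,[.5,0,y],loss="soft_l1") for y in(0,1.5,3,-1.5)),key=lambda r:r.cost)
print(b.x,b.cost);print(np.round(b.fun.reshape(-1,2),1).tolist())
p=b.x
for k,q in dict(knob=[-.095,-.167,.152],handle=[-.09,0,.152],tab=[-.1375,0,.092],edge=[-.144,0,.112]).items():print(k,c2w(p,q))
for n in("scene","top"):
  for t in("stapler","brown_roll","red_marker","carton"):
    pass
E
```

```text
[ 0.69093238 -0.00579994  0.14591946] 5.419183242528872
[[-1.2, -0.1], [0.2, -0.3], [0.6, 0.2], [-1.5, 1.2], [-0.4, 0.1], [-0.5, -0.5], [-0.8, -0.2], [0.9, -0.5], [1.8, -1.2], [-0.4, -0.5], [0.8, 0.3], [0.1, 0.2]]
knob [[ 0.62122414 -0.18483838  0.152     ]]
handle [[ 0.60188884 -0.01888614  0.152     ]]
tab [[ 0.55489364 -0.02579274  0.092     ]]
edge [[ 0.54846272 -0.02673785  0.112     ]]
```

```bash
cat >> h.py <<'E'
from scipy.spatial.transform import Slerp
CP=[0.6909,-0.0058,0.1459]
def Rtool(tilt,yaw=0.):
    "tool x=case x, z down, tilted forward by tilt deg; yaw extra deg about case z"
    return R.from_euler('z',CP[2]+np.radians(yaw))*R.from_matrix(np.array([[1,0,0],[0,-1,0],[0,0,-1.]]))*R.from_euler('y',tilt,degrees=True)
def cur():
    s=manip.get_state();q=s["ee_rot"];return s,R.from_quat([q[1],q[2],q[3],q[0]])
def w2c(P):
    P=np.float64(P)-[CP[0],CP[1],0];return R.from_euler('z',-CP[2]).apply(P)
def plan(wps,fing):
    "wps: list of (case pos, tilt, yaw, nrows)"
    import json
    s,T=cur();p=s["position"];rows=[]
    for c,t,y,n in wps:
        g=c2w(CP,c)[0];G=Rtool(t,y);rv=(T.inv()*G).as_rotvec();p0,T0=p,T
        for i in range(1,n+1):
            pn=p0+(g-p0)*i/n;Tn=T0*R.from_rotvec(rv*i/n)
            rows.append(dict(linear=[round(float(v),4) for v in T.inv().apply(pn-p)],delta_rot=[round(float(v),1) for v in (T.inv()*Tn).as_rotvec(degrees=True)],fingers=fing))
            p,T=pn,Tn
    print(len(rows));
    for r in rows:print(json.dumps(r))
def st():
    s,T=cur();print("t",round(s["clock"],2),"case",np.round(w2c(s["position"])*1000,1),"F_case",np.round(R.from_euler('z',-CP[2]).apply(s["contact_force"]),1),"w",round(s["width"],4),"euler",np.round((Rtool(0).inv()*T).as_rotvec(degrees=True),1),"q",np.round(s["qpos"],2))
E
python3 -c "
from h import *
st();plan([([-.095,-.167,.215],0,0,16)],.05)"
```

```text
t 0.5 case [-584.4 -460.4  223.2] F_case [-0.1 -0.3 -0.1] w 0.085 euler [-0.  -0.  80.2] q [-1.37  0.28  1.5  -0.    1.36 -0.12]
16
{"linear": [-0.0128, -0.0333, 0.0005], "delta_rot": [0.0, 0.0, -5.0], "fingers": 0.05}
{"linear": [-0.0099, -0.0343, 0.0005], "delta_rot": [0.0, 0.0, -5.0], "fingers": 0.05}
{"linear": [-0.0068, -0.035, 0.0005], "delta_rot": [0.0, 0.0, -5.0], "fingers": 0.05}
{"linear": [-0.0038, -0.0355, 0.0005], "delta_rot": [0.0, 0.0, -5.0], "fingers": 0.05}
{"linear": [-0.0007, -0.0357, 0.0005], "delta_rot": [0.0, 0.0, -5.0], "fingers": 0.05}
{"linear": [0.0025, -0.0356, 0.0005], "delta_rot": [0.0, 0.0, -5.0], "fingers": 0.05}
{"linear": [0.0056, -0.0352, 0.0005], "delta_rot": [0.0, 0.0, -5.0], "fingers": 0.05}
{"linear": [0.0086, -0.0346, 0.0005], "delta_rot": [0.0, 0.0, -5.0], "fingers": 0.05}
{"linear": [0.0116, -0.0337, 0.0005], "delta_rot": [0.0, 0.0, -5.0], "fingers": 0.05}
{"linear": [0.0145, -0.0326, 0.0005], "delta_rot": [0.0, 0.0, -5.0], "fingers": 0.05}
{"linear": [0.0173, -0.0312, 0.0005], "delta_rot": [0.0, 0.0, -5.0], "fingers": 0.05}
{"linear": [0.0199, -0.0296, 0.0005], "delta_rot": [0.0, 0.0, -5.0], "fingers": 0.05}
{"linear": [0.0225, -0.0277, 0.0005], "delta_rot": [0.0, 0.0, -5.0], "fingers": 0.05}
{"linear": [0.0248, -0.0256, 0.0005], "delta_rot": [0.0, 0.0, -5.0], "fingers": 0.05}
{"linear": [0.0269, -0.0234, 0.0005], "delta_rot": [0.0, 0.0, -5.0], "fingers": 0.05}
{"linear": [0.0289, -0.0209, 0.0005], "delta_rot": [0.0, 0.0, -5.0], "fingers": 0.05}
```

>>> send_rows([
  {"linear":[-0.013,-0.033,0],"delta_rot":[0,0,-5],"fingers":0.05},
  {"linear":[-0.01,-0.034,0],"delta_rot":[0,0,-5],"fingers":0.05},
  {"linear":[-0.007,-0.035,0],"delta_rot":[0,0,-5],"fingers":0.05},
  {"linear":[-0.004,-0.036,0],"delta_rot":[0,0,-5],"fingers":0.05},
  {"linear":[-0.001,-0.036,0],"delta_rot":[0,0,-5],"fingers":0.05},
  {"linear":[0.003,-0.036,0],"delta_rot":[0,0,-5],"fingers":0.05},
  {"linear":[0.006,-0.035,0],"delta_rot":[0,0,-5],"fingers":0.05},
  {"linear":[0.009,-0.035,0],"delta_rot":[0,0,-5],"fingers":0.05},
  {"linear":[0.012,-0.034,0],"delta_rot":[0,0,-5],"fingers":0.05},
  {"linear":[0.015,-0.033,0],"delta_rot":[0,0,-5],"fingers":0.05},
  {"linear":[0.017,-0.031,0],"delta_rot":[0,0,-5],"fingers":0.05},
  {"linear":[0.02,-0.03,0],"delta_rot":[0,0,-5],"fingers":0.05},
])

```text
clock: 1.5
position: [0.5169, -0.2642, 0.2221]
ee_rot: [0.004, 0.996, -0.085, 0.0]
contact_force: [0.6, -0.5, -0.8]
width: 0.0505
```

```bash
python3 -c "
from h import *
st();plan([([-.095,-.167,.225],0,0,6)],.05)"
```

```text
t 1.5 case [-209.7 -230.3  222.1] F_case [ 0.5 -0.5 -0.8] w 0.0505 euler [-0.5  0.  18.1] q [-0.59  0.28  1.5  -0.01  1.36 -0.42]
6
{"linear": [0.0149, -0.016, -0.0006], "delta_rot": [0.1, -0.0, -3.0], "fingers": 0.05}
{"linear": [0.0157, -0.0152, -0.0006], "delta_rot": [0.1, -0.0, -3.0], "fingers": 0.05}
{"linear": [0.0165, -0.0143, -0.0006], "delta_rot": [0.1, -0.0, -3.0], "fingers": 0.05}
{"linear": [0.0172, -0.0134, -0.0005], "delta_rot": [0.1, -0.0, -3.0], "fingers": 0.05}
{"linear": [0.0179, -0.0125, -0.0005], "delta_rot": [0.1, -0.0, -3.0], "fingers": 0.05}
{"linear": [0.0185, -0.0115, -0.0005], "delta_rot": [0.1, -0.0, -3.0], "fingers": 0.05}
```

>>> send_rows([
  {"linear":[0.015,-0.016,-0.001],"delta_rot":[0.1,0,-3],"fingers":0.05},
  {"linear":[0.016,-0.015,-0.001],"delta_rot":[0.1,0,-3],"fingers":0.05},
  {"linear":[0.017,-0.014,0],"delta_rot":[0.1,0,-3],"fingers":0.05},
  {"linear":[0.017,-0.013,0],"delta_rot":[0.1,0,-3],"fingers":0.05},
  {"linear":[0.018,-0.012,0],"delta_rot":[0.1,0,-3],"fingers":0.05},
  {"linear":[0.018,-0.012,0],"delta_rot":[0.1,0,-3],"fingers":0.05},
  {"linear":[0,0,0],"delta_rot":[0,0,0],"fingers":0.05},
])

```text
clock: 2.08
position: [0.6312, -0.1727, 0.2238]
ee_rot: [-0.003, 0.996, 0.087, 0.002]
contact_force: [-0.7, 0.2, 0.1]
width: 0.0502
```

```bash
python3 -c "
from h import *
st();im=manip.get_image('wrist');c=manip.camera_info('wrist')
print([(np.round(d['extent']),d['p']) for d in manip.find_in('bolt_knob','wrist')])
print(proj('wrist',c2w(CP,[[-.095,-.167,.167],[-.095,-.167,.129]]),c), c['K'][0,0], 'tip mid',proj('wrist',cur()[0]['position']+np.array([0,0,-.006]),c))
for q in proj('wrist',c2w(CP,[[-.095,-.167,.167],[-.144,-.135,.12]]),c): cv2.circle(im,tuple(int(v) for v in q),4,(0,255,0),1)
cv2.imwrite('pics/w1.png',im[:,:,::-1])
plan([([-.095,-.167,.165],0,0,4)],.05)"
```

```text
t 2.08 case [ -83.4 -156.4  223.8] F_case [-0.6  0.3  0.1] w 0.0502 euler [ 0.3  0.3 -1.6] q [-0.38  0.39  1.32  0.01  1.42 -0.55]
[(array([240., 182., 296., 261.]), 0.66)]
[[265.8048069  243.37081293]
 [267.87011879 221.5102213 ]] 374.8161903335013 tip mid [[280.61996107 270.2817192 ]]
4
{"linear": [-0.0022, 0.0022, 0.0147], "delta_rot": [-0.0, -0.0, 0.3], "fingers": 0.05}
{"linear": [-0.0022, 0.0022, 0.0147], "delta_rot": [-0.0, -0.0, 0.3], "fingers": 0.05}
{"linear": [-0.0022, 0.0022, 0.0147], "delta_rot": [-0.0, -0.0, 0.3], "fingers": 0.05}
{"linear": [-0.0022, 0.0022, 0.0147], "delta_rot": [-0.0, -0.0, 0.3], "fingers": 0.05}
```

View pics/w1.png

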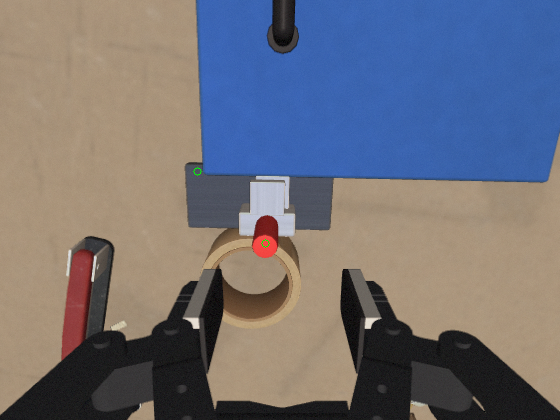

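>>> send_rows([
  {"linear":[-0.006,0.005,0.005],"delta_rot":[0,0,0.8],"fingers":0.05},
  {"linear":[-0.005,0.005,0.008],"delta_rot":[0,0,0.4],"fingers":0.05},
  {"linear":[-0.001,0.001,0.015],"delta_rot":[0,0,0],"fingers":0.05},
  {"linear":[0,0,0.015],"delta_rot":[0,0,0],"fingers":0.05},
  {"linear":[0,0,0.01],"delta_rot":[0,0,0],"fingers":0.05},
  {"linear":[0,0,0],"delta_rot":[0,0,0],"fingers":0.05},
  {"linear":[0,0,0],"delta_rot":[0,0,0],"fingers":0.05},
])

```text
clock: 2.77
position: [0.61, -0.1956, 0.1671]
ee_rot: [-0.0, 0.998, 0.068, -0.002]
contact_force: [-0.4, 1.1, -0.1]
width: 0.0499
```

```bash
python3 -c "
from h import *
st()"
```

```text
t 2.77 case [-107.6 -176.   167.1] F_case [-0.3  1.2 -0.1] w 0.0499 euler [ 0.1 -0.2  0.6] q [-0.42  0.41  1.44 -0.    1.29 -0.55]
```

>>> send_rows([
  {"linear":[0.012,-0.009,0.0],"delta_rot":[0,0,-0.5],"fingers":0.05},
  {"linear":[0,0,0],"delta_rot":[0,0,0],"fingers":0.05},
  {"linear":[0,0,0],"delta_rot":[0,0,0],"fingers":0.05},
])

```text
clock: 3.02
position: [0.6212, -0.1857, 0.1683]
ee_rot: [-0.0, 0.997, 0.071, -0.001]
contact_force: [0.1, -0.2, 0.3]
width: 0.0502
```

```bash
python3 -c "
from h import *
st()"
```

```text
t 3.02 case [ -95.1 -167.9  168.3] F_case [ 0.1 -0.2  0.3] w 0.0502 euler [ 0.  -0.1  0.2] q [-0.4   0.42  1.42 -0.    1.3  -0.54]
```

>>> send_rows([
  {"linear":[0,0,0.005],"fingers":0.01,"delta_rot":[0,0,0]},
  {"linear":[0,0,0],"fingers":0.01,"delta_rot":[0,0,0]},
  {"linear":[0,0,0],"fingers":0.01,"delta_rot":[0,0,0]},
  {"linear":[0,0,0],"fingers":0.01,"delta_rot":[0,0,0]},
  {"linear":[0,0,0],"fingers":0.01,"delta_rot":[0,0,0]},
], force=30)

```text
clock: 3.43
position: [0.6228, -0.1852, 0.1646]
ee_rot: [0.001, 0.997, 0.072, 0.001]
contact_force: [-0.6, -0.7, -0.1]
width: 0.0103
```

```bash
python3 -c "
from h import *
st()"
```

```text
t 3.43 case [ -93.5 -167.6  164.6] F_case [-0.7 -0.6 -0.1] w 0.0103 euler [-0.1  0.1  0.1] q [-0.4   0.42  1.43 -0.    1.29 -0.54]
```

```bash
python3 -c "
from h import *
im=manip.get_image('wrist');a=im[150:420,130:430];sc=manip.get_image('scene')[130:240,270:390]
cv2.imwrite('pics/w2.png',np.hstack([cv2.resize(a,(480,432)),cv2.resize(sc,(320,432))])[:,:,::-1])"
```

```text
(no output)
```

View pics/w2.png

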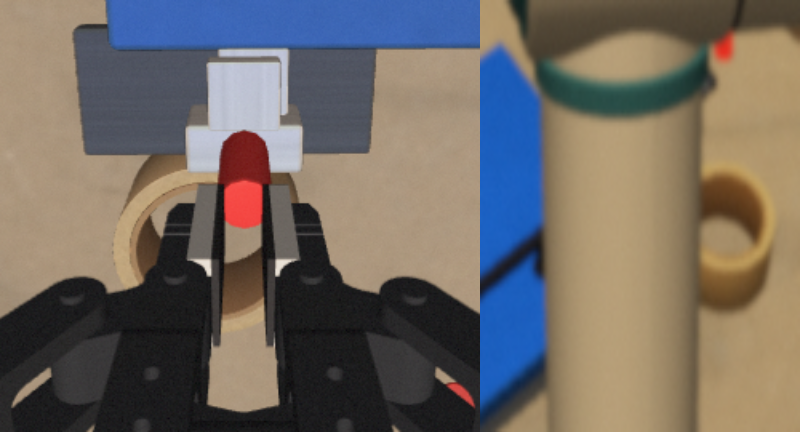

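>>> send_rows([
  {"linear":[0,0,0],"fingers":0.0,"delta_rot":[0,0,0]},
  {"linear":[0,0,0],"fingers":0.0,"delta_rot":[0,0,0]},
  {"linear":[0,0,0],"fingers":0.0,"delta_rot":[0,0,0]},
])

```text
clock: 3.78
position: [0.6227, -0.1854, 0.1647]
ee_rot: [0.001, 0.997, 0.072, 0.001]
contact_force: [0.0, 0.4, -0.0]
width: -0.0002
```

```bash
python3 -c "
from h import *
st()
im=manip.get_image('wrist');a=im[150:420,130:430];cv2.imwrite('pics/w3.png',cv2.resize(a,(480,432))[:,:,::-1])"
```

```text
t 3.78 case [ -93.6 -167.8  164.7] F_case [ 0.1  0.4 -0. ] w -0.0002 euler [-0.1  0.1  0.1] q [-0.4   0.42  1.43 -0.    1.29 -0.54]
```

View pics/w3.png

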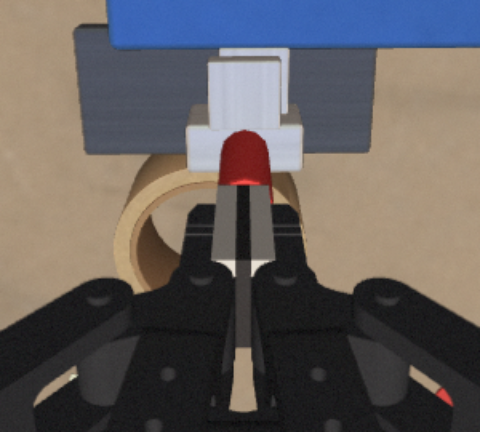

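```bash
python3 -c "
from h import *
s,T=cur();c=manip.camera_info('wrist')
print(manip.tips_ahead)
P=np.vstack([c2w(CP,[[-.095,-.167,.167],[-.095,-.167,.129],[-.144,-.135,.12]]),s['position'],s['position']+T.apply([0,0,.025])])
q=proj('wrist',P,c);print(q,(q-[130,150])*1.6)
Rc,_=cv2.Rodrigues(c['rvec']);print('cam case',w2c((-Rc.T@c['tvec'])),'axis',Rc[2],)
"
```

```text
0.025
[[280.41287063 275.80692646]
 [280.57561486 241.28358197]
 [188.14226705 179.21182602]
 [283.53788493 274.93006028]
 [283.31915719 251.2387238 ]] [[240.66059301 201.29108234]
 [240.92098378 146.05373115]
 [ 93.02762729  46.73892163]
 [245.66061589 199.88809645]
 [245.3106515  161.98195808]]
cam case [-0.09440075 -0.08703675  0.31359897] axis [ 0.04615783 -0.31506903 -0.94794565]
```

```bash
python3 -c "
from h import *
s,T=cur();c=manip.camera_info('wrist')
for y in(-.011,0,.011):
  for z in(-.03,-.01,0,.012,.025):
    q=proj('wrist',s['position']+T.apply([0,y,z]),c)[0];print(y,z,np.round((q-[130,150])*1.6))
im=manip.get_image('wrist');np.save('w.npy',im)
m=manip.masks_of('bolt_knob','wrist');print([(d['extent'],d['p']) for d in m])
cv2.imwrite('pics/w4.png',cv2.resize(im[210:350,220:340],(686,800//1-0),interpolation=cv2.INTER_CUBIC)[:590,:,::-1])
"
```

```text
-0.011 -0.03 [246. 220.]
-0.011 -0.01 [246. 180.]
-0.011 0 [246. 164.]
-0.011 0.012 [246. 146.]
-0.011 0.025 [245. 130.]
0 -0.03 [246. 262.]
0 -0.01 [246. 218.]
0 0 [246. 200.]
0 0.012 [245. 180.]
0 0.025 [245. 162.]
0.011 -0.03 [246. 302.]
0.011 -0.01 [246. 254.]
0.011 0 [246. 234.]
0.011 0.012 [245. 213.]
0.011 0.025 [245. 193.]
[([246.6, 184.0, 324.1, 269.8], 0.82)]
```

View pics/w4.png

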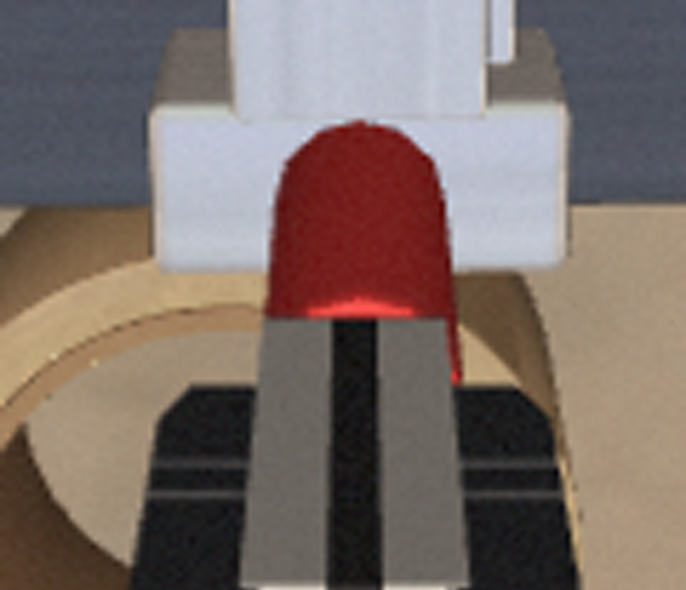

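>>> send_rows([
  {"linear":[0,0,0],"fingers":0.05,"delta_rot":[0,0,0]},
  {"linear":[0,0,0],"fingers":0.05,"delta_rot":[0,0,0]},
  {"linear":[0,0,0],"fingers":0.05,"delta_rot":[0,0,0]},
  {"linear":[0,0,0.009],"fingers":0.05,"delta_rot":[0,0,0]},
  {"linear":[0,0,0],"fingers":0.05,"delta_rot":[0,0,0]},
  {"linear":[0,0,0],"fingers":0.05,"delta_rot":[0,0,0]},
])

```text
clock: 4.43
position: [0.6228, -0.1855, 0.1548]
ee_rot: [0.001, 0.997, 0.072, 0.001]
contact_force: [0.3, 0.1, -0.1]
width: 0.0501
```

```bash
python3 -c "
from h import *
st()
im=manip.get_image('wrist');a=im[150:420,130:430];t=manip.get_image('scene');u=manip.get_image('top')[150:250,270:370]
cv2.imwrite('pics/w5.png',np.hstack([cv2.resize(a,(400,360)),cv2.resize(u,(360,360))])[:,:,::-1])"
```

```text
t 4.43 case [ -93.5 -167.9  154.8] F_case [ 0.3  0.1 -0.1] w 0.0501 euler [-0.1  0.1  0.1] q [-0.4   0.43  1.44 -0.    1.27 -0.54]
```

View pics/w5.png

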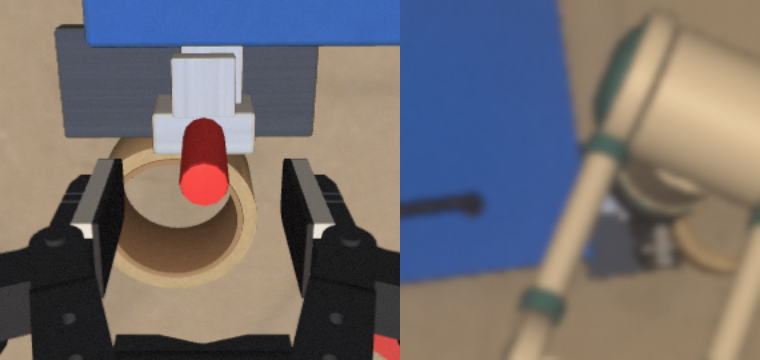

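>>> send_rows([
  {"linear":[0,0,0],"fingers":0.008,"delta_rot":[0,0,0]},
  {"linear":[0,0,0],"fingers":0.008,"delta_rot":[0,0,0]},
  {"linear":[0,0,0],"fingers":0.008,"delta_rot":[0,0,0]},
  {"linear":[0,0,0],"fingers":0.008,"delta_rot":[0,0,0]},
  {"linear":[0,0,0],"fingers":0.008,"delta_rot":[0,0,0]},
])

```text
clock: 5.0
position: [0.623, -0.1855, 0.1554]
ee_rot: [0.001, 0.997, 0.072, 0.001]
contact_force: [-0.8, -0.3, -1.1]
width: 0.0131
```

```bash
python3 -c "
from h import *
st()
c=manip.camera_info('wrist');im=manip.get_image('wrist')
q=proj('wrist',c2w(CP,[[-.095,-.167,.167],[-.095,-.167,.129]]),c);print(q)
# red top segmentation
hsv=cv2.cvtColor(im,cv2.COLOR_RGB2HSV);m=((hsv[...,0]<6)|(hsv[...,0]>174))&(hsv[...,1]>150)
b=m&(hsv[...,2]>210)&(np.arange(420)[:,None]<330)&(abs(np.arange(560)-280)<60);v,u=np.nonzero(b);print('bright',u.min(),u.max(),v.min(),v.max(),u.mean(),v.mean())
"
```

```text
t 5.0 case [ -93.3 -167.9  155.4] F_case [-0.9 -0.2 -1.1] w 0.0131 euler [-0.1  0.1  0.1] q [-0.4   0.43  1.44 -0.    1.27 -0.54]
[[279.52434697 286.48084266]
 [279.79033784 248.33647753]]
bright 267 296 272 303 281.5336721728081 287.3608640406607
```

>>> send_rows([
  {"linear":[0,0,0],"fingers":0.05,"delta_rot":[0,0,0]},
  {"linear":[0,0,0],"fingers":0.05,"delta_rot":[0,0,0]},
  {"linear":[0,0,0],"fingers":0.05,"delta_rot":[0,0,0]},
  {"linear":[0,0,0.007],"fingers":0.05,"delta_rot":[0,0,0]},
  {"linear":[0,0,0],"fingers":0.05,"delta_rot":[0,0,0]},
])

```text
clock: 5.47
position: [0.6232, -0.1857, 0.1482]
ee_rot: [0.001, 0.997, 0.072, 0.001]
contact_force: [-0.3, -0.1, -0.7]
width: 0.0498
```

>>> send_rows([
  {"linear":[0,0,0.005],"fingers":0.05,"delta_rot":[0,0,0]},
  {"linear":[0,0,0],"fingers":0.05,"delta_rot":[0,0,0]},
])

```text
clock: 5.63
position: [0.623, -0.1856, 0.1423]
ee_rot: [0.001, 0.997, 0.072, 0.001]
contact_force: [-0.6, 0.0, -0.5]
width: 0.05
```

```bash
python3 -c "
from h import *
st()
im=manip.get_image('wrist');a=im[150:420,130:430]
cv2.imwrite('pics/w6.png',cv2.resize(a,(600,540))[:,:,::-1])"
```

```text
t 5.63 case [ -93.3 -168.   142.3] F_case [-0.6  0.1 -0.5] w 0.05 euler [-0.1  0.1  0.1] q [-0.4   0.44  1.46 -0.    1.24 -0.54]
```

Tips (nominally at z≈0.123 here) touch nothing, so they stand about 30 mm higher than stated. Close and check.

>>> send_rows([
  {"linear":[0,0,0],"fingers":0.008,"delta_rot":[0,0,0]},
  {"linear":[0,0,0],"fingers":0.008,"delta_rot":[0,0,0]},
  {"linear":[0,0,0],"fingers":0.008,"delta_rot":[0,0,0]},
  {"linear":[0,0,0],"fingers":0.008,"delta_rot":[0,0,0]},
  {"linear":[0,0,0],"fingers":0.008,"delta_rot":[0,0,0]},
])

```text
clock: 6.1
position: [0.6234, -0.1858, 0.143]
ee_rot: [0.001, 0.997, 0.072, 0.002]
contact_force: [0.0, 0.4, -2.0]
width: 0.0146
```

```bash
python3 -c "
from h import *
st()"
```

```text
t 6.1 case [ -92.9 -168.3  143. ] F_case [ 0.1  0.4 -2. ] w 0.0146 euler [-0.2  0.2  0.1] q [-0.4   0.44  1.46 -0.    1.24 -0.54]
```

>>> send_rows([
  {"linear":[-0.008,0,0],"fingers":0.0,"delta_rot":[0,0,0]},
  {"linear":[-0.008,0,0],"fingers":0.0,"delta_rot":[0,0,0]},
  {"linear":[-0.006,0,0],"fingers":0.0,"delta_rot":[0,0,0]},
  {"linear":[0,0,0],"fingers":0.0,"delta_rot":[0,0,0]},
  {"linear":[0,0,0],"fingers":0.0,"delta_rot":[0,0,0]},
])

```text
clock: 6.52
position: [0.6025, -0.189, 0.143]
ee_rot: [0.002, 0.997, 0.072, 0.005]
contact_force: [4.3, 0.1, -1.8]
width: 0.0146
```

```bash
python3 -c "
from h import *
st()"
```

```text
t 6.52 case [-114.1 -168.4  143. ] F_case [ 4.2 -0.5 -1.8] w 0.0146 euler [-0.2  0.6  0.1] q [-0.42  0.4   1.51  0.    1.21 -0.56]
```

>>> send_rows([
  {"linear":[-0.006,0,0],"fingers":0.0,"delta_rot":[0,0,0]},
  {"linear":[-0.004,0,0],"fingers":0.0,"delta_rot":[0,0,0]},
  {"linear":[0,0,0],"fingers":0.0,"delta_rot":[0,0,0]},
  {"linear":[0,0,0],"fingers":0.0,"delta_rot":[0,0,0]},
])

```text
clock: 6.85
position: [0.593, -0.1905, 0.143]
ee_rot: [0.002, 0.997, 0.072, 0.007]
contact_force: [5.6, 0.2, -2.4]
width: 0.0144
```

```bash
python3 -c "
from h import *
st();im=manip.get_image('wrist')
a=im[100:420,100:460]
cv2.imwrite('pics/w7.png',cv2.resize(a,(600,533))[:,:,::-1])"
```

```text
t 6.85 case [-123.7 -168.5  143. ] F_case [ 5.5 -0.6 -2.4] w 0.0144 euler [-0.3  0.8  0.1] q [-0.42  0.39  1.54  0.    1.2  -0.57]
```

View pics/w7.png

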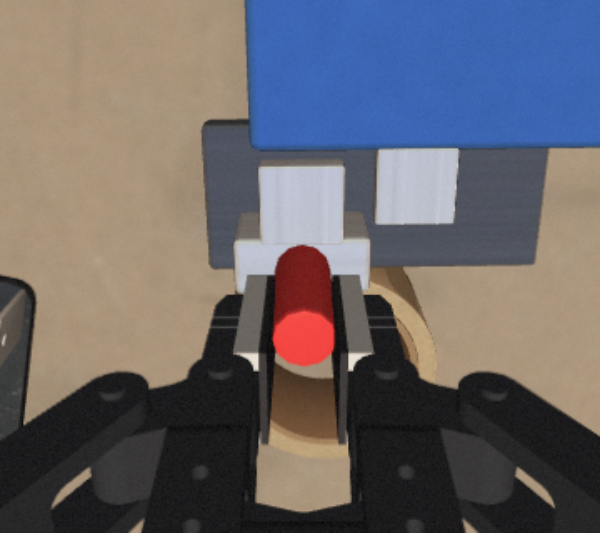

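>>> send_rows([
  {"linear":[0,0,0],"fingers":0.05,"delta_rot":[0,0,0]},
  {"linear":[0,0,0],"fingers":0.05,"delta_rot":[0,0,0]},
  {"linear":[0,0,0],"fingers":0.05,"delta_rot":[0,0,0]},
  {"linear":[0,0,-0.02],"fingers":0.05,"delta_rot":[0,0,0]},
  {"linear":[0,0,-0.03],"fingers":0.05,"delta_rot":[0,0,0]},
  {"linear":[0.004,-0.02,-0.01],"fingers":0.05,"delta_rot":[0,0,0]},
  {"linear":[0.005,-0.03,0],"fingers":0.05,"delta_rot":[0,0,0]},
  {"linear":[0.005,-0.03,0],"fingers":0.05,"delta_rot":[0,0,0]},
  {"linear":[0.005,-0.03,0],"fingers":0.05,"delta_rot":[0,0,0]},
  {"linear":[0.004,-0.02,0],"fingers":0.05,"delta_rot":[0,0,0]},
  {"linear":[0.004,-0.01,0],"fingers":0.05,"delta_rot":[0,0,0]},
  {"linear":[0,0,0],"fingers":0.05,"delta_rot":[0,0,0]},
])

```text
clock: 7.9
position: [0.5914, -0.0465, 0.2057]
ee_rot: [0.003, 0.998, 0.07, -0.002]
contact_force: [1.0, -0.3, -1.1]
width: 0.0502
```

```bash
python3 -c "
from h import *
st();plan([([-.09,0,.17],0,0,1)],.05)"
```

```text
t 7.9 case [-104.4  -25.8  205.7] F_case [ 1.  -0.4 -1.1] w 0.0502 euler [-0.3 -0.3  0.4] q [-0.19  0.31  1.49 -0.01  1.34 -0.33]
1
{"linear": [0.0144, -0.0261, 0.0355], "delta_rot": [0.3, 0.3, -0.4], "fingers": 0.05}
```

>>> send_rows([
  {"linear":[0.014,-0.026,0.0],"delta_rot":[0.3,0.3,-0.4],"fingers":0.05},
  {"linear":[0,0,0],"fingers":0.05,"delta_rot":[0,0,0]},
  {"linear":[0,0,0],"fingers":0.05,"delta_rot":[0,0,0]},
  {"linear":[0,0,0.03],"fingers":0.05,"delta_rot":[0,0,0]},
  {"linear":[0,0,0],"fingers":0.05,"delta_rot":[0,0,0]},
  {"linear":[0,0,0],"fingers":0.05,"delta_rot":[0,0,0]},
])

```text
clock: 8.4
position: [0.6024, -0.0247, 0.1761]
ee_rot: [0.004, 0.997, 0.073, 0.0]
contact_force: [0.7, -0.8, 1.2]
width: 0.0498
```

```bash
python3 -c "
from h import *
st()"
```

```text
t 8.4 case [-90.4  -5.9 176.1] F_case [ 0.6 -0.8  1.2] w 0.0498 euler [-0.4 -0.   0. ] q [-0.15  0.35  1.52 -0.01  1.27 -0.3 ]
```

>>> send_rows([
  {"linear":[0,-0.005,0.022],"delta_rot":[0.4,0,0],"fingers":0.05},
  {"linear":[0,0,0],"fingers":0.05,"delta_rot":[0,0,0]},
  {"linear":[0,0,0.008],"fingers":0.05,"delta_rot":[0,0,0]},
  {"linear":[0,0,0],"fingers":0.05,"delta_rot":[0,0,0]},
])

```text
clock: 8.73
position: [0.603, -0.0243, 0.149]
ee_rot: [0.001, 0.997, 0.071, 0.001]
contact_force: [-1.2, 0.3, -0.6]
width: 0.0498
```

>>> send_rows([
  {"linear":[0,0,0.007],"delta_rot":[0,0,0],"fingers":0.05},
  {"linear":[0,0,0],"fingers":0.05,"delta_rot":[0,0,0]},
])

```text
clock: 8.9
position: [0.6043, -0.0254, 0.1435]
ee_rot: [0.002, 0.998, 0.07, 0.003]
contact_force: [-0.8, 0.7, -0.6]
width: 0.0502
```

>>> send_rows([
  {"linear":[0,0,0.0],"delta_rot":[0,0,0],"fingers":0.0},
  {"linear":[0,0,0],"fingers":0.0,"delta_rot":[0,0,0]},
  {"linear":[0,0,0],"fingers":0.0,"delta_rot":[0,0,0]},
  {"linear":[0,0,0],"fingers":0.0,"delta_rot":[0,0,0]},
  {"linear":[0,0,0],"fingers":0.0,"delta_rot":[0,0,0]},
])

```text
clock: 9.32
position: [0.6075, -0.0255, 0.1454]
ee_rot: [0.003, 0.997, 0.07, 0.007]
contact_force: [0.1, 0.1, -1.4]
width: 0.009
```

```bash
python3 -c "
from h import *
st()"
```

```text
t 9.32 case [-85.4  -7.4 145.4] F_case [ 0.1  0.1 -1.4] w 0.009 euler [-0.3  0.7  0.3] q [-0.16  0.37  1.57 -0.    1.19 -0.3 ]
```

>>> send_rows([
  {"linear":[0,0,0],"fingers":0.05,"delta_rot":[0,0,0]},
  {"linear":[0,0,0],"fingers":0.05,"delta_rot":[0,0,0]},
  {"linear":[0,-0.006,0.006],"fingers":0.05,"delta_rot":[0,-0.7,0]},
  {"linear":[0,0,0],"fingers":0.05,"delta_rot":[0,0,0]},
  {"linear":[0,0,0.006],"fingers":0.05,"delta_rot":[0,0,0]},
  {"linear":[0,0,0],"fingers":0.05,"delta_rot":[0,0,0]},
])

```text
clock: 9.82
position: [0.6051, -0.0188, 0.1327]
ee_rot: [0.003, 0.997, 0.071, -0.002]
contact_force: [-0.4, 0.5, 0.1]
width: 0.0497
```

>>> send_rows([
  {"linear":[0,0,0.003],"delta_rot":[0,0,0],"fingers":0.05},
  {"linear":[0,0,0],"delta_rot":[0,0,0],"fingers":0.0},
  {"linear":[0,0,0],"fingers":0.0,"delta_rot":[0,0,0]},
  {"linear":[0,0,0],"fingers":0.0,"delta_rot":[0,0,0]},
  {"linear":[0,0,0],"fingers":0.0,"delta_rot":[0,0,0]},
  {"linear":[0,0,0],"fingers":0.0,"delta_rot":[0,0,0]},
])

```text
clock: 10.32
position: [0.6063, -0.0185, 0.1288]
ee_rot: [0.003, 0.997, 0.071, -0.0]
contact_force: [-1.2, -0.5, -1.5]
width: 0.0107
```

```bash
python3 -c "
from h import *
st()"
```

```text
t 10.32 case [-85.5  -0.3 128.8] F_case [-1.2 -0.3 -1.5] w 0.0107 euler [-0.3 -0.1  0.2] q [-0.14  0.39  1.58 -0.01  1.17 -0.28]
```

>>> send_rows([
  {"linear":[0.002,0,-0.009],"fingers":0.0,"delta_rot":[0,0,0]},
  {"linear":[0.003,0,-0.01],"fingers":0.0,"delta_rot":[0,0,0]},
  {"linear":[0.003,0,-0.009],"fingers":0.0,"delta_rot":[0,0,0]},
  {"linear":[0.004,0,-0.009],"fingers":0.0,"delta_rot":[0,0,0]},
  {"linear":[0,0,0],"fingers":0.0,"delta_rot":[0,0,0]},
], force=40)

```text
clock: 10.73
position: [0.6169, -0.0168, 0.1648]
ee_rot: [0.003, 0.997, 0.071, -0.005]
contact_force: [1.5, 0.8, -0.8]
width: 0.0105
```

```bash
sed -i 's/^CP=.*/CP=[0.6944,-0.0053,0.1459]/' h.py; cat >> h.py <<'E'
def lidang():
    s,T=cur();b=w2c(s["position"]+T.apply([0,0,-.023]))-[.1,0,.112]
    print("bar",np.round(b*1000,1),"r",np.hypot(b[0],b[2]),"theta",np.arctan2(b[2],-b[0])-np.arctan2(.04,.19))
E
python3 -c "
from h import *
st();lidang()"
```

```text
t 10.73 case [-7.840e+01 -1.000e-01  1.648e+02] F_case [ 1.6  0.5 -0.8] w 0.0105 euler [-0.3 -0.6  0.2] q [-0.14  0.38  1.5  -0.01  1.27 -0.28]
bar [-178.1   -0.    75.8] r 0.19359523751177934 theta 0.19468890426810898
```

>>> send_rows([
  {"linear":[0.004,0,-0.009],"fingers":0.0,"delta_rot":[0,0,0]},
  {"linear":[0.004,0,-0.009],"fingers":0.0,"delta_rot":[0,0,0]},
  {"linear":[0.005,0,-0.008],"fingers":0.0,"delta_rot":[0,0,0]},
  {"linear":[0,0,0],"fingers":0.0,"delta_rot":[0,0,0]},
])

```text
clock: 11.07
position: [0.6293, -0.0149, 0.1906]
ee_rot: [0.003, 0.997, 0.071, -0.007]
contact_force: [2.8, 0.4, -1.2]
width: 0.0106
```

```bash
python3 -c "
from h import *
st();lidang()"
```

```text
t 11.07 case [-6.580e+01 -1.000e-01  1.906e+02] F_case [ 2.8 -0.  -1.2] w 0.0106 euler [-0.2 -0.9  0.2] q [-0.13  0.38  1.42 -0.01  1.35 -0.27]
bar [-165.5    0.   101.6] r 0.1941534650125359 theta 0.34317357094839346
```

>>> send_rows([
  {"linear":[0.0025,0,-0.0045],"fingers":0.0,"delta_rot":[0,0,0]},
  {"linear":[0,0,0],"fingers":0.0,"delta_rot":[0,0,0]},
])

```text
clock: 11.23
position: [0.632, -0.0145, 0.1952]
ee_rot: [0.003, 0.997, 0.071, -0.007]
contact_force: [1.5, 0.5, -1.1]
width: 0.0102
```

>>> send_rows([
  {"linear":[0.0025,0,-0.004],"fingers":0.0,"delta_rot":[0,0,0]},
  {"linear":[0,0,0],"fingers":0.0,"delta_rot":[0,0,0]},
])

```text
clock: 11.4
position: [0.6344, -0.0141, 0.1991]
ee_rot: [0.003, 0.997, 0.071, -0.008]
contact_force: [2.3, 0.1, -1.9]
width: 0.0106
```

```bash
python3 -c "
from h import *
st();lidang()"
```

```text
t 11.4 case [-60.6  -0.  199.1] F_case [ 2.3 -0.2 -1.9] w 0.0106 euler [-0.2 -0.9  0.2] q [-0.13  0.39  1.4  -0.01  1.37 -0.27]
bar [-1.602e+02  1.000e-01  1.101e+02] r 0.19440674214936043 theta 0.39443988170449035
```

>>> send_rows([
  {"linear":[0.0015,0,-0.002],"fingers":0.0,"delta_rot":[0,0,0]},
  {"linear":[0,0,0],"fingers":0.0,"delta_rot":[0,0,0]},
])

```text
clock: 11.57
position: [0.6355, -0.014, 0.2007]
ee_rot: [0.003, 0.997, 0.071, -0.008]
contact_force: [1.7, -1.1, -2.5]
width: 0.0106
```

>>> send_rows([
  {"linear":[0.0012,0,-0.0018],"fingers":0.0,"delta_rot":[0,0,0]},
  {"linear":[0,0,0],"fingers":0.0,"delta_rot":[0,0,0]},
])

```text
clock: 11.73
position: [0.6363, -0.0139, 0.2021]
ee_rot: [0.003, 0.997, 0.071, -0.009]
contact_force: [1.2, 0.2, -3.6]
width: 0.0103
```

```bash
python3 -c "
from h import *
st();lidang()"
```

```text
t 11.73 case [-5.870e+01 -1.000e-01  2.021e+02] F_case [ 1.2  0.  -3.6] w 0.0103 euler [-0.2 -1.1  0.2] q [-0.13  0.39  1.39 -0.01  1.38 -0.27]
bar [-158.3    0.   113.1] r 0.194532370540871 theta 0.4130838786860301
```

>>> send_rows([
  {"linear":[0.0012,0,-0.0018],"fingers":0.0,"delta_rot":[0,0,0]},
  {"linear":[0,0,0],"fingers":0.0,"delta_rot":[0,0,0]},
])

```text
clock: 11.9
position: [0.6374, -0.0137, 0.2037]
ee_rot: [0.002, 0.997, 0.071, -0.009]
contact_force: [1.8, 0.6, -3.8]
width: 0.0103
```

```bash
python3 -c "
from h import *
st();lidang()"
```

```text
t 11.9 case [-57.6  -0.  203.7] F_case [ 1.9  0.3 -3.8] w 0.0103 euler [-0.2 -1.1  0.2] q [-0.13  0.39  1.38 -0.01  1.39 -0.27]
bar [-1.571e+02  1.000e-01  1.147e+02] r 0.1945719078828934 theta 0.42315331374601767
```

>>> send_rows([
  {"linear":[0.0012,0,-0.0018],"fingers":0.0,"delta_rot":[0,0,0]},
  {"linear":[0,0,0],"fingers":0.0,"delta_rot":[0,0,0]},
])

```text
clock: 12.07
position: [0.6385, -0.0135, 0.2053]
ee_rot: [0.002, 0.997, 0.071, -0.01]
contact_force: [2.5, -0.0, -4.6]
width: 0.0102
```

```bash
python3 -c "
from h import *
st();lidang()"
```

```text
t 12.07 case [-56.5  -0.  205.3] F_case [ 2.5 -0.4 -4.6] w 0.0102 euler [-0.2 -1.1  0.2] q [-0.13  0.39  1.37 -0.01  1.39 -0.27]
bar [-1.560e+02  1.000e-01  1.163e+02] r 0.19459361387824287 theta 0.43298122785119414
```

>>> send_rows([
  {"linear":[0,0,0],"fingers":0.05,"delta_rot":[0,0,0]},
  {"linear":[0,0,0],"fingers":0.05,"delta_rot":[0,0,0]},
  {"linear":[0,0,0],"fingers":0.05,"delta_rot":[0,0,0]},
  {"linear":[0,0,-0.02],"fingers":0.05,"delta_rot":[0,0,0]},
  {"linear":[0,0,-0.03],"fingers":0.05,"delta_rot":[0,0,0]},
  {"linear":[-0.01,0,-0.02],"fingers":0.05,"delta_rot":[0,0,0]},
  {"linear":[-0.03,0,0],"fingers":0.02,"delta_rot":[0,0,0]},
  {"linear":[-0.035,0,0],"fingers":0.0,"delta_rot":[0,0,0]},
  {"linear":[-0.035,0,0],"fingers":0.0,"delta_rot":[0,0,0]},
  {"linear":[-0.035,0,0],"fingers":0.0,"delta_rot":[0,0,0]},
  {"linear":[-0.03,0,0],"fingers":0.0,"delta_rot":[0,0,0]},
  {"linear":[0,0,0],"fingers":0.0,"delta_rot":[0,0,0]},
])

```text
clock: 13.07
position: [0.4629, -0.0378, 0.2928]
ee_rot: [0.005, 0.997, 0.071, 0.0]
contact_force: [-0.1, 0.8, -0.4]
width: -0.0001
```

```bash
python3 -c "
from h import *
st();plan([([-.30,-.06,.22],45,0,8)],0.)"
```

```text
t 13.07 case [-233.8    1.5  292.8] F_case [ 0.   0.8 -0.4] w -0.0001 euler [-0.5  0.   0.2] q [-0.22  0.07  1.59 -0.01  1.47 -0.37]
8
{"linear": [-0.0083, 0.0076, 0.0092], "delta_rot": [0.1, 5.6, 0.0], "fingers": 0.0}
{"linear": [-0.0091, 0.0076, 0.0083], "delta_rot": [0.1, 5.6, 0.0], "fingers": 0.0}
{"linear": [-0.0099, 0.0077, 0.0074], "delta_rot": [0.1, 5.6, 0.0], "fingers": 0.0}
{"linear": [-0.0106, 0.0077, 0.0064], "delta_rot": [0.1, 5.6, 0.0], "fingers": 0.0}
{"linear": [-0.0111, 0.0077, 0.0053], "delta_rot": [0.1, 5.6, 0.0], "fingers": 0.0}
{"linear": [-0.0116, 0.0077, 0.0042], "delta_rot": [0.1, 5.6, 0.0], "fingers": 0.0}
{"linear": [-0.0119, 0.0077, 0.003], "delta_rot": [0.1, 5.6, 0.0], "fingers": 0.0}
{"linear": [-0.0122, 0.0077, 0.0018], "delta_rot": [0.1, 5.6, 0.0], "fingers": 0.0}
```

>>> send_rows([
  {"linear":[-0.008,0.008,0.009],"delta_rot":[0,5.6,0],"fingers":0.0},
  {"linear":[-0.009,0.008,0.008],"delta_rot":[0,5.6,0],"fingers":0.0},
  {"linear":[-0.01,0.008,0.007],"delta_rot":[0,5.6,0],"fingers":0.0},
  {"linear":[-0.01,0.008,0.006],"delta_rot":[0,5.6,0],"fingers":0.0},
  {"linear":[-0.011,0.008,0.005],"delta_rot":[0,5.6,0],"fingers":0.0},
  {"linear":[-0.011,0.008,0.004],"delta_rot":[0,5.6,0],"fingers":0.0},
  {"linear":[-0.012,0.008,0.003],"delta_rot":[0,5.6,0],"fingers":0.0},
  {"linear":[-0.01,0.004,0.002],"delta_rot":[0,5,0],"fingers":0.0},
  {"linear":[0,0,0],"delta_rot":[0,0,0],"fingers":0.0},
  {"linear":[0,0,0],"delta_rot":[0,0,0],"fingers":0.0},
])

```text
clock: 13.9
position: [0.42, -0.1002, 0.2401]
ee_rot: [-0.018, 0.934, 0.072, 0.35]
contact_force: [0.4, -1.1, 0.1]
width: -0.0004
```

```bash
python3 -c "
from h import *
st();im=manip.get_image('wrist');c=manip.camera_info('wrist')
sc=manip.get_image('scene')
P=c2w(CP,[[-.0975,.04,.092],[-.0975,-.04,.092],[-.1,-.13,.093]])
for cam,i in(('wrist',im),('scene',sc)):
  for q in proj(cam,P,c if cam=='wrist' else None): cv2.circle(i,tuple(int(v) for v in q),3,(0,255,0),1)
print(proj('wrist',P,c))
a=cv2.resize(sc[120:290,180:400],(388,300))
cv2.imwrite('pics/w8.png',np.vstack([im,np.hstack([a,np.zeros((300,172,3),np.uint8)])])[:,:,::-1][:600] if 0 else np.hstack([cv2.resize(im,(480,360)),cv2.resize(sc[130:270,190:310],(309,360))])[:,:,::-1])"
```

```text
t 13.9 case [-285.3  -54.   240.1] F_case [ 0.3 -1.2  0.1] w -0.0004 euler [-0.9 41.  -0.5] q [-0.96 -0.24  2.23  0.8   0.94 -1.53]
[[331.45881168  68.3523463 ]
 [326.94277897 151.13908313]
 [321.56439233 232.90441464]]
```

View pics/w8.png

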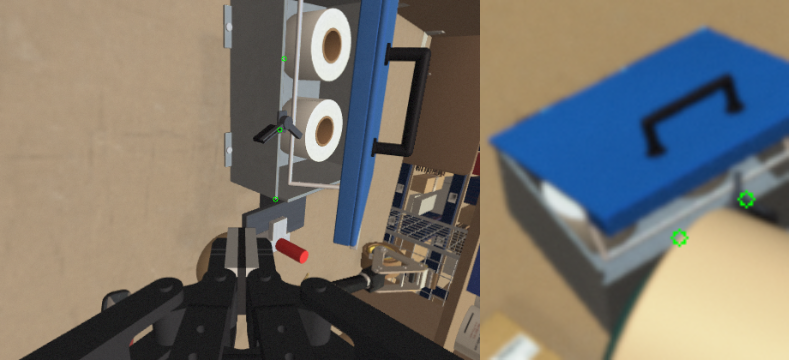

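```bash
python3 -c "
from h import *
im=manip.get_image('wrist');c=manip.camera_info('wrist')
g=im.max(2);sub=(g<60)
n,l,s,ce=cv2.connectedComponentsWithStats(sub.astype(np.uint8))
for i in range(1,n):
  if s[i,4]>40 and 270<ce[i][0]<380 and 110<ce[i][1]<190: print(s[i],ce[i]);v,u=np.nonzero(l==i);k=u.argmin();print('left',u[k],v[k],'bottom',u[v.argmax()],v.max(),'right',u[u.argmax()],v[u.argmax()])
for yp in(-.045,-.04,-.035,-.03,-.025,-.02):
  e=25*np.pi/180;d=lambda r:[-.0975-r*np.cos(e),yp-r*np.sin(e)]
  P=c2w(CP,[d(.011)+[.104],d(.042)+[.104],d(.042)+[.086],[-.0975,yp,.1]]);print(yp,np.round(proj('wrist',P,c)).tolist())
"
```

```text
[294 131  42  38 450] [313.22       153.12888889]
left 294 161 bottom 304 168 right 335 137
-0.045 [[327.0, 165.0], [306.0, 182.0], [294.0, 178.0], [331.0, 158.0]]
-0.04 [[327.0, 160.0], [307.0, 177.0], [294.0, 173.0], [331.0, 154.0]]
-0.035 [[328.0, 155.0], [307.0, 172.0], [294.0, 168.0], [332.0, 149.0]]
-0.03 [[328.0, 150.0], [307.0, 167.0], [294.0, 163.0], [332.0, 144.0]]
-0.025 [[328.0, 145.0], [307.0, 161.0], [294.0, 158.0], [332.0, 139.0]]
-0.02 [[329.0, 140.0], [308.0, 156.0], [295.0, 153.0], [333.0, 134.0]]
```

```bash
python3 -c "
from h import *
plan([([-.198,-.08,.176],42,0,5),([-.139,-.08,.107],42,0,5),([-.119,-.08,.085],42,0,2)],0.)"
```

```text
12
{"linear": [0.0044, 0.0053, 0.0211], "delta_rot": [0.1, 0.2, 0.2], "fingers": 0.0}
{"linear": [0.0043, 0.0053, 0.0211], "delta_rot": [0.1, 0.2, 0.2], "fingers": 0.0}
{"linear": [0.0043, 0.0054, 0.0211], "delta_rot": [0.1, 0.2, 0.2], "fingers": 0.0}
{"linear": [0.0042, 0.0054, 0.0211], "delta_rot": [0.1, 0.2, 0.2], "fingers": 0.0}
{"linear": [0.0042, 0.0054, 0.0211], "delta_rot": [0.1, 0.2, 0.2], "fingers": 0.0}
{"linear": [-0.0005, 0.0, 0.0182], "delta_rot": [0.0, 0.0, 0.0], "fingers": 0.0}
{"linear": [-0.0005, 0.0, 0.0182], "delta_rot": [-0.0, -0.0, 0.0], "fingers": 0.0}
{"linear": [-0.0005, 0.0, 0.0182], "delta_rot": [0.0, -0.0, -0.0], "fingers": 0.0}
{"linear": [-0.0005, 0.0, 0.0182], "delta_rot": [0.0, 0.0, 0.0], "fingers": 0.0}
{"linear": [-0.0005, 0.0, 0.0182], "delta_rot": [0.0, 0.0, 0.0], "fingers": 0.0}
{"linear": [0.0001, 0.0, 0.0149], "delta_rot": [0.0, 0.0, 0.0], "fingers": 0.0}
{"linear": [0.0001, -0.0, 0.0149], "delta_rot": [-0.0, -0.0, 0.0], "fingers": 0.0}
```

>>> send_rows([
  {"linear":[0.004,0.005,0.021],"delta_rot":[0.1,0.2,0.2],"fingers":0.0},
  {"linear":[0.004,0.005,0.021],"delta_rot":[0.1,0.2,0.2],"fingers":0.0},
  {"linear":[0.004,0.005,0.021],"delta_rot":[0.1,0.2,0.2],"fingers":0.0},
  {"linear":[0.004,0.005,0.021],"delta_rot":[0.1,0.2,0.2],"fingers":0.0},
  {"linear":[0.004,0.005,0.021],"delta_rot":[0.1,0.2,0.2],"fingers":0.0},
  {"linear":[0,0,0],"delta_rot":[0,0,0],"fingers":0.0},
  {"linear":[0,0,0],"delta_rot":[0,0,0],"fingers":0.0},
])

```text
clock: 14.63
position: [0.5257, -0.1063, 0.1831]
ee_rot: [-0.023, 0.928, 0.083, 0.362]
contact_force: [0.1, -0.7, 2.2]
width: -0.0
```

```bash
python3 -c "
from h import *
st();plan([([-.139,-.08,.107],42,0,3)],0.)"
```

```text
t 14.63 case [-181.6  -75.4  183.1] F_case [ 0.  -0.7  2.2] w -0.0 euler [-0.4 42.5 -1.8] q [-0.71  0.02  2.22  1.04  0.64 -1.67]
3
{"linear": [-0.0067, 0.0015, 0.0283], "delta_rot": [-0.1, -0.2, 0.6], "fingers": 0.0}
{"linear": [-0.0066, 0.0015, 0.0283], "delta_rot": [-0.1, -0.2, 0.6], "fingers": 0.0}
{"linear": [-0.0065, 0.0015, 0.0283], "delta_rot": [-0.1, -0.2, 0.6], "fingers": 0.0}
```

>>> send_rows([
  {"linear":[-0.01,0.002,0.017],"delta_rot":[0,0,0.6],"fingers":0.0},
  {"linear":[-0.007,0.002,0.02],"delta_rot":[0,-0.3,0.6],"fingers":0.0},
  {"linear":[-0.002,0.001,0.02],"delta_rot":[0,0,0.4],"fingers":0.0},
  {"linear":[0,0,0.02],"delta_rot":[0,0,0],"fingers":0.0},
  {"linear":[0,0,0],"delta_rot":[0,0,0],"fingers":0.0},
  {"linear":[0,0,0],"delta_rot":[0,0,0],"fingers":0.0},
])

```text
clock: 15.13
position: [0.5721, -0.1013, 0.1203]
ee_rot: [-0.027, 0.928, 0.078, 0.365]
contact_force: [0.7, -0.1, 0.7]
width: 0.0
```

```bash
python3 -c "
from h import *
st();plan([([-.119,-.08,.085],42,0,1)],0.)"
```

```text
t 15.13 case [-135.   -77.2  120.3] F_case [ 0.6 -0.2  0.7] w 0.0 euler [ 0.  42.9 -1.2] q [-0.61  0.19  2.25  1.37  0.5  -1.97]
1
{"linear": [-0.0124, 0.0028, 0.0367], "delta_rot": [-0.4, -0.9, 1.1], "fingers": 0.0}
```

>>> send_rows([
  {"linear":[-0.012,0.003,0.016],"delta_rot":[-0.4,-0.9,1.1],"fingers":0.0},
  {"linear":[0,0,0],"delta_rot":[0,0,0],"fingers":0.0},
  {"linear":[0,0,0],"delta_rot":[0,0,0],"fingers":0.0},
  {"linear":[0,0,0.014],"delta_rot":[0,0,0],"fingers":0.0},
  {"linear":[0,0,0],"delta_rot":[0,0,0],"fingers":0.0},
  {"linear":[0,0,0],"delta_rot":[0,0,0],"fingers":0.0},
])

```text
clock: 15.63
position: [0.5863, -0.1021, 0.1002]
ee_rot: [-0.024, 0.928, 0.071, 0.364]
contact_force: [0.6, 0.4, -0.3]
width: -0.0001
```

```bash
python3 -c "
from h import *
st();plan([([-.121,-.08,.085],42,0,1)],0.)
im=manip.get_image('wrist');cv2.imwrite('pics/w9.png',cv2.resize(im[60:340,140:500],(720,560))[:,:,::-1])"
```

```text
t 15.63 case [-121.   -80.1  100.2] F_case [ 0.6  0.3 -0.3] w -0.0001 euler [-0.3 42.8 -0.4] q [-0.58  0.25  2.26  1.5   0.47 -2.08]
1
{"linear": [-0.0103, -0.0002, 0.0112], "delta_rot": [0.1, -0.8, 0.5], "fingers": 0.0}
```

View pics/w9.png

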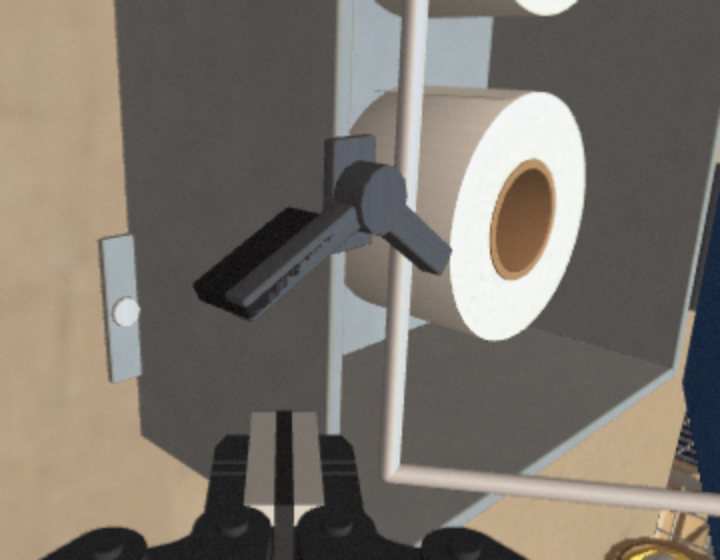

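>>> send_rows([
  {"linear":[-0.01,0,0.012],"delta_rot":[0,-0.8,0.4],"fingers":0.0},
  {"linear":[0,0,0],"delta_rot":[0,0,0],"fingers":0.0},
  {"linear":[0,0,0],"delta_rot":[0,0,0],"fingers":0.0},
  {"linear":[0,-0.008,0],"delta_rot":[0,0,0],"fingers":0.0},
  {"linear":[0,0,0],"delta_rot":[0,0,0],"fingers":0.0},
  {"linear":[0,0,0],"delta_rot":[0,0,0],"fingers":0.0},
])

```text
clock: 16.18
position: [0.586, -0.0946, 0.0906]
ee_rot: [-0.023, 0.93, 0.069, 0.361]
contact_force: [0.5, -1.2, 0.5]
width: -0.0002
```

```bash
python3 -c "
from h import *
st()"
```

```text
t 16.18 case [-120.2  -72.6   90.6] F_case [ 0.3 -1.2  0.5] w -0.0002 euler [-0.4 42.4 -0.1] q [-0.56  0.26  2.27  1.57  0.45 -2.13]
```

>>> send_rows([
  {"linear":[-0.006,0,0.006],"delta_rot":[0,0,0],"fingers":0.0},
  {"linear":[0,0,0],"delta_rot":[0,0,0],"fingers":0.0},
  {"linear":[0,-0.008,0],"delta_rot":[0,0,0],"fingers":0.0},
  {"linear":[0,0,0],"delta_rot":[0,0,0],"fingers":0.0},
])

```text
clock: 16.52
position: [0.5847, -0.0863, 0.0839]
ee_rot: [-0.023, 0.929, 0.069, 0.362]
contact_force: [-0.7, -0.6, -0.1]
width: 0.0002
```

>>> send_rows([
  {"linear":[0,-0.006,0],"delta_rot":[0,0,0],"fingers":0.0},
  {"linear":[0,0,0],"delta_rot":[0,0,0],"fingers":0.0},
])

```text
clock: 16.68
position: [0.5842, -0.0815, 0.0845]
ee_rot: [-0.021, 0.929, 0.068, 0.362]
contact_force: [-0.9, -0.3, -0.3]
width: -0.0
```

>>> send_rows([
  {"linear":[0,-0.006,0],"delta_rot":[0,0,0],"fingers":0.0},
  {"linear":[0,0,0],"delta_rot":[0,0,0],"fingers":0.0},
])

```text
clock: 16.85
position: [0.5834, -0.0772, 0.0848]
ee_rot: [-0.019, 0.93, 0.067, 0.362]
contact_force: [-0.8, 0.7, 0.0]
width: 0.0001
```

```bash
python3 -c "
from h import *
st()"
```

```text
t 16.85 case [-120.3  -55.    84.8] F_case [-0.7  0.8  0. ] w 0.0001 euler [-0.8 42.5  0.1] q [-0.51  0.26  2.3   1.69  0.42 -2.23]
```

>>> send_rows([
  {"linear":[0,-0.006,0],"delta_rot":[0,0,0],"fingers":0.0},
  {"linear":[0,0,0],"delta_rot":[0,0,0],"fingers":0.0},
])

```text
clock: 17.02
position: [0.5826, -0.072, 0.0849]
ee_rot: [-0.018, 0.93, 0.066, 0.362]
contact_force: [-0.4, 1.1, -0.8]
width: 0.0003
```

```bash
python3 -c "
from h import *
st();im=manip.get_image('wrist');cv2.imwrite('pics/w10.png',cv2.resize(im[60:340,140:500],(720,560))[:,:,::-1])"
```

```text
t 17.02 case [-120.3  -49.7   84.9] F_case [-0.2  1.2 -0.8] w 0.0003 euler [-0.9 42.5  0.2] q [-0.5   0.26  2.3   1.72  0.41 -2.24]
```

View pics/w10.png

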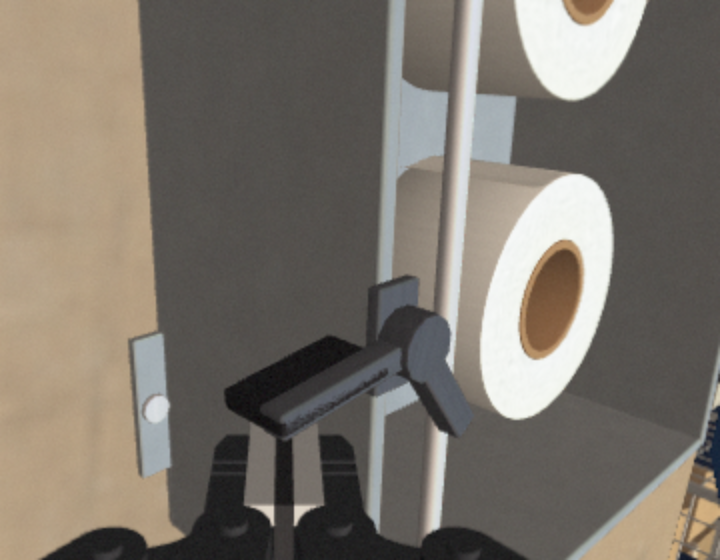

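>>> send_rows([
  {"linear":[0,-0.006,0],"delta_rot":[0,0,0],"fingers":0.0},
  {"linear":[0,0,0],"delta_rot":[0,0,0],"fingers":0.0},
])

```text
clock: 17.23
position: [0.5824, -0.0662, 0.0851]
ee_rot: [-0.018, 0.93, 0.066, 0.362]
contact_force: [0.4, -0.4, 0.6]
width: -0.0002
```

>>> send_rows([
  {"linear":[0,-0.006,0],"delta_rot":[0,0,0],"fingers":0.0},
  {"linear":[0,0,0],"delta_rot":[0,0,0],"fingers":0.0},
])

```text
clock: 17.4
position: [0.5819, -0.0609, 0.0852]
ee_rot: [-0.017, 0.93, 0.065, 0.362]
contact_force: [-0.7, -0.0, 0.7]
width: 0.0
```

```bash
python3 -c "
from h import *
st()"
```

```text
t 17.4 case [-119.3  -38.6   85.2] F_case [-0.7  0.1  0.7] w 0.0 euler [-1.1 42.5  0.3] q [-0.47  0.26  2.31  1.76  0.39 -2.26]
```

>>> send_rows([
  {"linear":[0,-0.006,0],"delta_rot":[0,0,0],"fingers":0.0},
  {"linear":[0,0,0],"delta_rot":[0,0,0],"fingers":0.0},
])

```text
clock: 17.57
position: [0.5817, -0.0557, 0.0852]
ee_rot: [-0.016, 0.93, 0.064, 0.362]
contact_force: [-0.3, -0.5, 0.9]
width: 0.0002
```

```bash
cat >> h.py <<'E'
def tabfit():
    im=manip.get_image('wrist');c=manip.camera_info('wrist')
    d=((im.max(2)<42)).astype(np.uint8)
    best=[]
    for yp in np.arange(-.036,-.022,.002):
        for a in range(-30,40,2):
            e=np.radians(a);t=np.array([-np.cos(e),np.sin(e)]);nn=np.array([np.sin(e),np.cos(e)])*.0025
            P=[np.r_[np.array([-.0975,yp])+t*r+k*nn,z] for r in(.011,.042) for k in(-1,1) for z in(.086,.104)]
            q=proj('wrist',c2w(CP,P),c).astype(np.int32);m=np.zeros(d.shape,np.uint8);cv2.fillConvexPoly(m,cv2.convexHull(q),1)
            o=cv2.dilate(m,np.ones((9,9)))-m
            best.append((d[m>0].mean()-d[o>0].mean(),round(yp,3),a))
    print(sorted(best)[::-1][:5])
E
python3 -c "
from h import *
st();tabfit()"
```

```text
t 17.57 case [-118.9  -33.5   85.2] F_case [-0.4 -0.4  0.9] w 0.0002 euler [-1.2 42.5  0.4] q [-0.45  0.25  2.32  1.79  0.38 -2.27]
[(np.float64(0.3067719881744272), np.float64(-0.028), 20), (np.float64(0.29795402298850576), np.float64(-0.03), 22), (np.float64(0.2916600244433817), np.float64(-0.026), 18), (np.float64(0.2884859937353311), np.float64(-0.028), 18), (np.float64(0.28118760431278994), np.float64(-0.032), 26)]
```

>>> send_rows([
  {"linear":[0,0.012,0],"delta_rot":[0,0,0],"fingers":0.0},
  {"linear":[0,0,0],"delta_rot":[0,0,0],"fingers":0.0},
  {"linear":[0.009,0,-0.012],"delta_rot":[0,0,0],"fingers":0.0},
  {"linear":[0.009,0,-0.012],"delta_rot":[0,0,0],"fingers":0.0},
  {"linear":[0.009,0,-0.012],"delta_rot":[0,0,0],"fingers":0.0},
  {"linear":[0,0,0],"delta_rot":[0,0,0],"fingers":0.0},
  {"linear":[0,0,0],"delta_rot":[0,0,0],"fingers":0.0},
])

```text
clock: 18.2
position: [0.5767, -0.06, 0.1295]
ee_rot: [-0.023, 0.93, 0.069, 0.361]
contact_force: [0.2, 0.1, 0.0]
width: 0.0
```

```bash
python3 -c "
from h import *
st();tabfit();plan([([-.112,-.02,.158],42,0,2)],0.)"
```

```text
t 18.2 case [-124.4  -37.   129.5] F_case [0.2 0.1 0. ] w 0.0 euler [-0.4 42.4 -0.1] q [-0.49  0.16  2.26  1.36  0.42 -1.84]
[(np.float64(0.23536889668195304), np.float64(-0.032), 24), (np.float64(0.23166199913830246), np.float64(-0.03), 22), (np.float64(0.22814682277733384), np.float64(-0.028), 20), (np.float64(0.21196581196581196), np.float64(-0.026), 16), (np.float64(0.20901951058201057), np.float64(-0.032), 26)]
2
{"linear": [0.0143, -0.0084, -0.0065], "delta_rot": [0.1, -0.2, 0.1], "fingers": 0.0}
{"linear": [0.0142, -0.0085, -0.0065], "delta_rot": [0.1, -0.2, 0.1], "fingers": 0.0}
```

>>> send_rows([
  {"linear":[0.014,-0.009,-0.006],"delta_rot":[0,0,0],"fingers":0.0},
  {"linear":[0.01,-0.005,-0.003],"delta_rot":[0,0,0],"fingers":0.0},
  {"linear":[0,0,0],"delta_rot":[0,0,0],"fingers":0.0},
  {"linear":[0,0,0],"delta_rot":[0,0,0],"fingers":0.0},
])

```text
clock: 18.58
position: [0.5842, -0.0415, 0.1476]
ee_rot: [-0.027, 0.931, 0.068, 0.358]
contact_force: [-0.6, -0.3, 0.8]
width: 0.0002
```

>>> send_rows([
  {"linear":[0.008,0,-0.004],"delta_rot":[0,0,0],"fingers":0.0},
  {"linear":[0,0,0],"delta_rot":[0,0,0],"fingers":0.0},
])

```text
clock: 18.75
position: [0.5862, -0.0402, 0.1531]
ee_rot: [-0.028, 0.932, 0.068, 0.356]
contact_force: [0.3, -0.9, 0.7]
width: 0.0002
```

```bash
python3 -c "
from h import *
st()"
```

```text
t 18.75 case [-112.2  -18.8  153.1] F_case [ 0.2 -0.9  0.7] w 0.0002 euler [ 0.2 41.8 -0. ] q [-0.42  0.12  2.2   1.15  0.41 -1.56]
```

```bash
python3 -c "
from h import *
plan([([-.106,-.015,.17],42,0,2),([-.098,-.01,.19],42,0,3)],0.)"
```

```text
5
{"linear": [0.0079, -0.0019, -0.0042], "delta_rot": [-0.1, 0.1, -0.0], "fingers": 0.0}
{"linear": [0.0079, -0.0019, -0.0042], "delta_rot": [-0.1, 0.1, -0.0], "fingers": 0.0}
{"linear": [0.0064, -0.0017, -0.0032], "delta_rot": [0.0, 0.0, 0.0], "fingers": 0.0}
{"linear": [0.0064, -0.0017, -0.0032], "delta_rot": [0.0, 0.0, 0.0], "fingers": 0.0}
{"linear": [0.0064, -0.0017, -0.0032], "delta_rot": [0.0, 0.0, 0.0], "fingers": 0.0}
```

>>> send_rows([
  {"linear":[0.008,-0.002,-0.004],"delta_rot":[0,0,0],"fingers":0.0},
  {"linear":[0.008,-0.002,-0.004],"delta_rot":[0,0,0],"fingers":0.0},
])

```text
clock: 18.92
position: [0.5888, -0.0354, 0.1642]
ee_rot: [-0.029, 0.933, 0.067, 0.352]
contact_force: [-2.3, -3.9, -3.3]
width: -0.0001
```

>>> send_rows([
  {"linear":[0.006,-0.002,-0.003],"delta_rot":[0,0,0],"fingers":0.0},
])

```text
clock: 19.0
position: [0.5894, -0.0337, 0.1678]
ee_rot: [-0.029, 0.934, 0.067, 0.35]
contact_force: [-1.9, -3.9, -3.8]
width: 0.0
```

>>> send_rows([
  {"linear":[0.006,-0.002,-0.003],"delta_rot":[0,0,0],"fingers":0.0},
])

```text
clock: 19.08
position: [0.5898, -0.0318, 0.171]
ee_rot: [-0.029, 0.935, 0.067, 0.348]
contact_force: [-1.7, -2.5, -4.5]
width: 0.0002
```

>>> send_rows([
  {"linear":[0.006,-0.002,-0.003],"delta_rot":[0,0,0],"fingers":0.0},
])

```text
clock: 19.17
position: [0.5901, -0.03, 0.1741]
ee_rot: [-0.029, 0.936, 0.066, 0.345]
contact_force: [-3.0, -4.0, -4.3]
width: -0.0001
```

```bash
python3 -c "
from h import *
st()"
```

```text
t 19.17 case [-106.8   -9.2  174.1] F_case [-3.5 -3.6 -4.3] w -0.0001 euler [ 0.4 40.5  0.2] q [-0.38  0.09  2.15  0.92  0.43 -1.28]
```

```bash
python3 -c "
from h import *
plan([([-.09,-.009,.205],42,0,4),([-.064,-.009,.241],42,0,5)],0.)"
```

```text
9
{"linear": [0.0082, -0.0001, -0.0031], "delta_rot": [-0.1, 0.4, -0.1], "fingers": 0.0}
{"linear": [0.0082, -0.0001, -0.0031], "delta_rot": [-0.1, 0.4, -0.1], "fingers": 0.0}
{"linear": [0.0082, -0.0001, -0.003], "delta_rot": [-0.1, 0.4, -0.1], "fingers": 0.0}
{"linear": [0.0083, -0.0001, -0.003], "delta_rot": [-0.1, 0.4, -0.1], "fingers": 0.0}
{"linear": [0.0087, -0.0, -0.0019], "delta_rot": [0.0, 0.0, 0.0], "fingers": 0.0}
{"linear": [0.0087, -0.0, -0.0019], "delta_rot": [0.0, 0.0, 0.0], "fingers": 0.0}
{"linear": [0.0087, -0.0, -0.0019], "delta_rot": [0.0, -0.0, 0.0], "fingers": 0.0}
{"linear": [0.0087, -0.0, -0.0019], "delta_rot": [0.0, 0.0, 0.0], "fingers": 0.0}
{"linear": [0.0087, -0.0, -0.0019], "delta_rot": [0.0, 0.0, 0.0], "fingers": 0.0}
```

>>> send_rows([
  {"linear":[0.008,0,-0.003],"delta_rot":[0,0.8,0],"fingers":0.0},
  {"linear":[0.009,0,-0.003],"delta_rot":[0,0.8,0],"fingers":0.0},
  {"linear":[0.009,0,-0.002],"delta_rot":[0,0.8,0],"fingers":0.0},
  {"linear":[0.009,0,-0.002],"delta_rot":[0,0.8,0],"fingers":0.0},
])

```text
clock: 19.5
position: [0.6035, -0.0272, 0.1963]
ee_rot: [-0.032, 0.928, 0.066, 0.366]
contact_force: [-7.5, -2.7, -1.1]
width: -0.0002
```

```bash
python3 -c "
from h import *
st();plan([([-.064,-.009,.241],42,0,5)],0.)
print([(d['p'],np.round(d['extent'])) for d in (manip.get_image('scene') is not None and manip.find_in('lid_handle','scene'))])"
```

```text
t 19.5 case [-93.1  -8.4 196.3] F_case [-7.8 -1.6 -1.1] w -0.0002 euler [ 0.6 43.   0.2] q [-0.38  0.07  2.12  0.96  0.44 -1.31]
5
{"linear": [0.0104, 0.0, -0.0026], "delta_rot": [-0.1, -0.2, -0.1], "fingers": 0.0}
{"linear": [0.0103, 0.0, -0.0026], "delta_rot": [-0.1, -0.2, -0.1], "fingers": 0.0}
{"linear": [0.0103, 0.0001, -0.0026], "delta_rot": [-0.1, -0.2, -0.1], "fingers": 0.0}
{"linear": [0.0103, 0.0001, -0.0027], "delta_rot": [-0.1, -0.2, -0.1], "fingers": 0.0}
{"linear": [0.0103, 0.0001, -0.0027], "delta_rot": [-0.1, -0.2, -0.1], "fingers": 0.0}
[(0.83, array([191., 141., 322., 222.]))]
```

```bash
cat >> h.py <<'E'
def lidfit():
    im=manip.get_image('top');h=cv2.cvtColor(im,cv2.COLOR_RGB2HSV)
    c=manip.camera_info('top');b=((h[...,0]>100)&(h[...,0]<125)&(h[...,1]>120)).astype(np.uint8)
    r=[]
    for th in np.arange(0,1.46,.03):
        P=[[.1-f*np.cos(th)+u*np.sin(th),y,.112+f*np.sin(th)+u*np.cos(th)] for f in(0,.244) for y in(-.135,.135) for u in(0,.008)]
        q=proj('top',c2w(CP,P),c).astype(np.int32);m=np.zeros(b.shape,np.uint8);cv2.fillConvexPoly(m,cv2.convexHull(q),1)
        r.append(((b&m).sum()/max((b|m).sum(),1),round(float(th),2)))
    print("lid fit",[(round(float(a),2),t) for a,t in sorted(r)[::-1][:3]])
E
python3 -c "
from h import *
lidfit()"
```

```text
lid fit [(0.78, 0.57), (0.77, 0.54), (0.76, 0.6)]
```

Lid is at about 0.57 rad, past the catch. Continue.

>>> send_rows([
  {"linear":[0.01,0,-0.003],"delta_rot":[0,0,0],"fingers":0.0},
  {"linear":[0.01,0,-0.003],"delta_rot":[0,0,0],"fingers":0.0},
  {"linear":[0.01,0,-0.003],"delta_rot":[0,0,0],"fingers":0.0},
  {"linear":[0.01,0,-0.003],"delta_rot":[0,0,0],"fingers":0.0},
  {"linear":[0.01,0,-0.003],"delta_rot":[0,0,0],"fingers":0.0},
])

```text
clock: 20.07
position: [0.6246, -0.0214, 0.2331]
ee_rot: [-0.037, 0.931, 0.066, 0.358]
contact_force: [-0.9, 0.3, -5.1]
width: 0.0002
```

```bash
python3 -c "
from h import *
st();lidfit();plan([([-.0276,-.009,.274],42,0,5),([.0146,-.009,.298],42,0,5)],0.)"
```

```text
t 20.07 case [-71.4  -5.8 233.1] F_case [-0.8  0.5 -5.1] w 0.0002 euler [ 1.3 42.2  0.3] q [-0.35  0.06  2.02  0.74  0.52 -1.04]
lid fit [(0.74, 0.72), (0.72, 0.69), (0.71, 0.75)]
10
{"linear": [0.0114, 0.0005, -0.0], "delta_rot": [-0.2, -0.1, -0.1], "fingers": 0.0}
{"linear": [0.0114, 0.0005, -0.0], "delta_rot": [-0.2, -0.1, -0.1], "fingers": 0.0}
{"linear": [0.0114, 0.0005, -0.0001], "delta_rot": [-0.2, -0.1, -0.1], "fingers": 0.0}
{"linear": [0.0114, 0.0005, -0.0001], "delta_rot": [-0.2, -0.1, -0.1], "fingers": 0.0}
{"linear": [0.0114, 0.0006, -0.0001], "delta_rot": [-0.2, -0.1, -0.1], "fingers": 0.0}
{"linear": [0.0095, -0.0, 0.0021], "delta_rot": [0.0, 0.0, 0.0], "fingers": 0.0}
{"linear": [0.0095, 0.0, 0.0021], "delta_rot": [0.0, 0.0, 0.0], "fingers": 0.0}
{"linear": [0.0095, -0.0, 0.0021], "delta_rot": [0.0, 0.0, 0.0], "fingers": 0.0}
{"linear": [0.0095, 0.0, 0.0021], "delta_rot": [0.0, 0.0, 0.0], "fingers": 0.0}
{"linear": [0.0095, -0.0, 0.0021], "delta_rot": [0.0, 0.0, 0.0], "fingers": 0.0}
```

>>> send_rows([
  {"linear":[0.011,0,-0.001],"delta_rot":[-0.2,0,0],"fingers":0.0},
  {"linear":[0.011,0,-0.001],"delta_rot":[-0.2,0,0],"fingers":0.0},
  {"linear":[0.011,0,0],"delta_rot":[-0.2,0,0],"fingers":0.0},
  {"linear":[0.011,0,0],"delta_rot":[-0.2,0,0],"fingers":0.0},
  {"linear":[0.011,0,0],"delta_rot":[-0.2,0,0],"fingers":0.0},
])

```text
clock: 20.53
position: [0.6605, -0.0147, 0.2672]
ee_rot: [-0.031, 0.932, 0.064, 0.354]
contact_force: [-2.9, -2.2, -2.7]
width: 0.0001
```

```bash
python3 -c "
from h import *
st();lidfit();plan([([.02,-.006,.305],42,0,7)],0.)"
```

```text
t 20.53 case [-34.9  -4.4 267.2] F_case [-3.2 -1.8 -2.7] w 0.0001 euler [ 0.7 41.6  0.4] q [-0.29  0.08  1.89  0.57  0.57 -0.82]
lid fit [(0.29, 0.9), (0.29, 0.93), (0.28, 0.87)]
7
{"linear": [0.009, 0.0001, 0.0012], "delta_rot": [-0.1, 0.0, -0.1], "fingers": 0.0}
{"linear": [0.009, 0.0001, 0.0012], "delta_rot": [-0.1, 0.0, -0.1], "fingers": 0.0}
{"linear": [0.009, 0.0001, 0.0012], "delta_rot": [-0.1, 0.0, -0.1], "fingers": 0.0}
{"linear": [0.009, 0.0001, 0.0012], "delta_rot": [-0.1, 0.0, -0.1], "fingers": 0.0}
{"linear": [0.009, 0.0002, 0.0013], "delta_rot": [-0.1, 0.0, -0.1], "fingers": 0.0}
{"linear": [0.009, 0.0002, 0.0013], "delta_rot": [-0.1, 0.0, -0.1], "fingers": 0.0}
{"linear": [0.009, 0.0002, 0.0013], "delta_rot": [-0.1, 0.0, -0.1], "fingers": 0.0}
```

>>> send_rows([
  {"linear":[0.01,0,0.001],"delta_rot":[0,0,0],"fingers":0.0},
  {"linear":[0.01,0,0.001],"delta_rot":[0,0,0],"fingers":0.0},
  {"linear":[0.01,0,0.001],"delta_rot":[0,0,0],"fingers":0.0},
  {"linear":[0.01,0,0.001],"delta_rot":[0,0,0],"fingers":0.0},
  {"linear":[0.01,0,0.002],"delta_rot":[0,0,0],"fingers":0.0},
  {"linear":[0.01,0,0.002],"delta_rot":[0,0,0],"fingers":0.0},
  {"linear":[0.01,0,0.002],"delta_rot":[0,0,0],"fingers":0.0},
])

```text
clock: 21.17
position: [0.7183, -0.0042, 0.3008]
ee_rot: [-0.035, 0.935, 0.066, 0.347]
contact_force: [-1.6, -2.6, -5.8]
width: -0.0
```

```bash
python3 -c "
from h import *
st();lidfit()"
```

```text
t 21.17 case [ 23.8  -2.4 300.8] F_case [-2.  -2.4 -5.8] w -0.0 euler [ 1.1 40.9  0.2] q [-0.24  0.14  1.72  0.44  0.66 -0.65]
lid fit [(0.27, 1.2), (0.24, 1.17), (0.22, 1.14)]
```

>>> send_rows([
  {"linear":[-0.015,0,-0.013],"delta_rot":[0,0,0],"fingers":0.0},
  {"linear":[-0.02,0,-0.017],"delta_rot":[0,0,0],"fingers":0.0},
  {"linear":[-0.02,0,-0.017],"delta_rot":[0,0,0],"fingers":0.0},
  {"linear":[-0.02,0,-0.017],"delta_rot":[0,0,0],"fingers":0.0},
  {"linear":[-0.02,0,-0.017],"delta_rot":[0,0,0],"fingers":0.0},
  {"linear":[-0.02,0,-0.017],"delta_rot":[0,0,0],"fingers":0.0},
  {"linear":[-0.02,0,-0.017],"delta_rot":[0,0,0],"fingers":0.0},
  {"linear":[0,0,0],"delta_rot":[0,0,0],"fingers":0.0},
  {"linear":[0,0,0],"delta_rot":[0,0,0],"fingers":0.0},
])

```text
clock: 21.97
position: [0.5541, -0.0297, 0.315]
ee_rot: [-0.034, 0.927, 0.067, 0.366]
contact_force: [0.6, -0.6, -0.2]
width: -0.0001
```

```bash
python3 -c "
from h import *
st();lidfit()
w=manip.get_image('wrist');t=manip.get_image('top');s=manip.get_image('scene')
x=np.hstack([t[80:330,170:420],s[60:310,120:370],cv2.resize(w,(300,250))])
cv2.imwrite('pics/f.png',x[:,:,::-1])"
```

```text
t 21.97 case [-142.3   -3.7  315. ] F_case [ 0.5 -0.7 -0.2] w -0.0001 euler [ 0.8 43.2  0.1] q [-0.46 -0.14  1.99  0.63  0.74 -0.95]
lid fit [(0.29, 1.2), (0.26, 1.17), (0.24, 1.23)]
```

View pics/f.png

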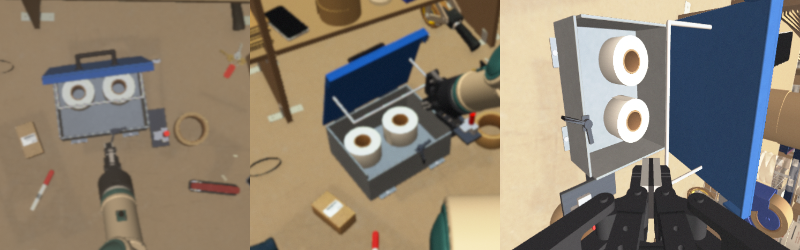

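```bash
python3 -c "
from rig import manip
print(manip.sign_off())"
```

```text
the job is handed in; nothing more can be done
None
```

The lid is unlatched and standing open at about 1.2 rad (69°), and I handed the job in at about 22 s. By then the arm was clear of everything, with contact force near 0.

1. **Bolt:** I gripped the red knob and slid it about 30 mm toward the front. A picture showed the tongue clear of the lug.
2. **Raising to the catch:** I lifted the lid by its handle to about 0.43 rad. The force rose slowly to about 5 N with no sharp stop, so I did not feel the catch distinctly.
3. **Catch lever:** The wrist camera showed its pin at about y −30. I pushed the tab toward the box's left with closed fingers; no force reading went above about 2 N.
4. **Opening:** I pushed up under the front edge with the fingers, then drew straight back.

**Last checks:**
- **Lid:** A fit to the top picture gave 1.20 rad both before and after the arm backed away, so the lid holds. The match is loose (overlap 0.29) because the lid is seen nearly edge-on, but the pictures agree with it.
- **Things around the box:** The carton, roll, marker and stapler looked undisturbed in the final picture; I did not measure them.

**What disagreed:**
- **Fingertips:** They were about 9 mm behind the reported TCP instead of 25 mm ahead. The first two closes on the knob and the first close on the handle missed or gripped poorly, so I went deeper.
- **Box position:** My first estimate was 3–5 mm off along x; I corrected it from the handle grip.
- **Lever turn:** I expected about 0.6 rad from the push, but the picture fit gave about 0.8. Both are past the 0.51 needed and short of the 0.9 stop.

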